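# Set a depth gauge on the piston through a sloping plug hole

## Task

Take the depth gauge (the steel rod with the sliding collar) out of the tool stand, lower it into the sloping plug hole of the cylinder head until it bottoms on the piston, and hold it there for a moment without pushing the piston down. With the rod still on the piston, slide the collar down the rod until it lies flat on the head's face, then swing the keeper all the way shut over the collar's rim. Let go of everything and leave the other things where they are.

Things in the scene. Friction and masses are not known exactly. Their poses are not given: they have to be found in the camera images.
- head: finned aluminium cylinder head, fixed. Origin: centre of the plug hole's mouth in its flat sloping face (z = 0). z: outwards along the hole, normal to the face, leaning 30 degrees from vertical towards the robot; x: up the slope, away from the robot; y: across, level. Face: x -40..40, y -62..47 mm; on it only two bolt heads 5 mm high at (+-30, 36) mm, and the keeper.
- plug_hole (a point): the same mouth centre, axes as the head's. The hole is 10 mm across with a 3 mm chamfer, straight and blind; its bottom is the piston's crown, out of sight 68 to 82 mm below the mouth (differs each time). The piston stays put under 35 N and slides down beyond that.
- rod_tip (a point): lower tip of the depth gauge; z runs up the rod to the handle. Plain steel, 150 g, 125 mm long: 8 mm rod with chamfered tip, round handle 16 mm thick from 95 to 125 mm above the tip, sliding collar on the rod just under the handle. It stands upright in one of the stand's holes, tip 10 mm above the bench.
- gauge_handle (a point): centre of the depth gauge's round handle (16 mm thick, 30 mm long), 110 mm above the rod's tip.
- collar_under (a point): centre of the underside of the gauge's sliding collar, a dark steel disc 44 mm across and 8 mm thick. It starts 87 mm above the tip, touching the handle, stays where it is left, and slides down the rod by up to 30 mm when pushed with about 3 N.
- keeper (a joint): flat steel keeper turning on the head's face about an axis parallel to head z through head (0, -42) mm. 0 rad: open (starts 0 to 0.2); grows counter-clockwise seen looking down on the face; 1.4: shut, hard stop, its short arm along head +y over the seated collar's rim. Arm 14 mm wide, reaches 28 mm from the pivot, underside 10.5 mm above the face, so it clears the collar only when seated.
- keeper_post (a point): point on the keeper's upright post (12 mm thick), on the tail opposite its short arm, 42 mm from the pivot. The post reaches from 10.5 to 40.5 mm above the face, this point 28.5 mm. Open, it is on the robot's side of the pivot (head -x); shut, at head (0, -84) mm: push it away from the robot with about 1.5 N. It stays where left.
- stand: fixed wooden tool stand 60 x 200 x 70 mm, origin at the centre of its underside, z up, long side along its y. Three 11 mm holes, 60 mm deep, in its top at y = -65, 0 and 65 mm; one holds the depth gauge, the others the punch and the scriber.
- punch: bystander in the stand: 8 mm shaft with a dark barrel handle 18 mm thick, 120 mm long, no collar. Origin at its lower tip.
- scriber: bystander in the stand: 8 mm shaft with a ball 24 mm across on top, 120 mm long, no collar. Origin at its lower tip.
- spanner: bystander: steel spanner 160 mm long lying on the bench, origin about its middle.
- oil_bottle: bystander: grey plastic oil bottle, 76 mm across, 200 mm tall, origin under its centre.
- filter_cup: bystander: black open filter cup, 84 mm across, 100 mm tall, origin under its centre.
- filler_cap: bystander: grey plastic filler cap, 52 mm across, 22 mm tall, origin under its centre.
- carton: bystander: brown carton, 70 x 70 x 130 mm, origin under its centre.
- socket: bystander: steel tube socket standing on end, 26 mm across, 38 mm tall, origin under its centre.
There are look-alikes about, which are no part of the job. What is shaped like the part that bears rod_tip but green or turquoise is not meant.

How it is judged:
By the outcome, as a careful person would: the job done as asked, in the order asked, and still so for the second after the job is handed in, with the robot touching nothing.
It also fails if it takes over 64 s, if anything falls off the work surface, if the arm or the gripper's body presses on something with over 40 N, if the wrist force passes 120 N, or if a joint passes its speed limit or range.

## Robot

A 6-joint arm with a two-finger parallel gripper is mounted at the origin on the work surface. World frame = base frame: x ahead of the robot, y to its left, z up, the work surface at z = 0. Lengths are in m, angles in degrees, forces in N, time in s.
With the tool pointing down it reaches from about 0.3 to 0.75 m from the base axis. Payload 8.5 kg.
Tool frame: the origin (TCP) lies at the very end of the fingers, on their centre line; the grasp point (between the pads) lies 19 mm behind it (grip_depth is the distance from the TCP to the grasp point, in m); z points along the fingers, y is the direction in which the jaws open and shut (so a half turn about z gives the same grasp; the last joint's range is limited). The gripper opens to 85 mm and grips with 20 to 120 N. Pads are 22 mm wide; open, the fingers measure 114 mm over their backs; the gripper's body (76 mm by 85 mm) begins 54 mm behind the grasp point. The pads swing forward as they close: fully open they stand 13 mm farther back than shut.
Start: joints at [-86.763, 21.807, 74.336, -0, 83.858, -12.336], TCP at [0.148, -0.53, 0.231] pointing down, gripper open.
Joint ranges: [-178.18, 178.18], [-50.72, 133.34], [12.68, 142.11], [-81.47, 261.47], [9.98, 163.14], [-165.26, 165.26]. Speed limits (degrees/s): [136.94, 136.94, 180, 180, 180, 180].

## Interface

Orientations are given as a 3x3 rotation matrix whose columns are the frame's x, y, z axes.
In Python, from rig import observe, get_image, close_job, silhouettes, grip_depth gives the robot as it stands. The module is installed in compiled form; this text tells all that it offers.
- The arm moves only by the shell command python3 -m crank 'ROWS' [FORCE]. ROWS is a JSON object of lists of equal length, an entry for each row: "slide": the shift along the tool's x, y, z in m, a list of three; "roll": the turn about the tool's z in rad; "grip": the finger opening in m, from 0 to 0.0854. A call has exactly 8 rows; each row is the pose to reach, as a shift and turn from the pose commanded when the call began, along the tool's axes at that moment; what a row does not reach only later rows make up. A row lasts 1/10 s, in which the tool goes at most 50 mm and 8.59 degrees, less where a joint would pass 70% of its speed; a pose out of reach is approached as far as the arm can. A call with a gripper value outside its range is refused whole. The fingers move at their own pace and stop on an object; FORCE is the grip in N (left out, the last holds). Time passes only in rows, so rows that repeat a pose let the fingers close, or fill a call up. It gives the time, the measured TCP pose, the force and the opening at its end, in the units of the state.
- observe(): the state, without advancing time (a new reading comes with each control period).
- get_image(name): name is "scene" or "top" or "wrist"; returns a dict with "frame" (420x560x3 uint8, red, green, blue), "fx", "fy", "cx", "cy" (pixels), "D" ([k1, k2, p1, p2, k3] as OpenCV has them; the pictures are not rectified), "xyz" and "rotation" of the camera in the world. Camera axes: x right, y down, z forward; pixel columns grow to the right and rows downward; lengths in m; the calibration is good to about 2 mm. A picture is of the moment at which its call begins. There is no depth.
- close_job(): hands the job in, once; it reports no verdict.
Trained networks look in a picture, given as the dict that the camera call returned (one of the last four; its "shot" number tells which), for a name from the list of things; names that differ only in an ending like _2 or _b are one class to them, and where a whole thing is asked for, a point or a joint stands for the part that bears it (a point fixed in the world has none). Each returns a list of dicts, best first, with "confidence" (0 to 1); they miss things now and then, are a little off and sometimes report something else, mostly with a low value. They report only what shows in the picture. A call takes as long as a camera call. They do not tell look-alikes from the thing itself.
- silhouettes(target, picture): "pixels" (420x560 bool, what is visible of it) and "box" ([centre column, centre row, width, height] in pixels, round what is visible of it).
The state is a dict: "time_s": time; "q": joint angles; "qvel": joint speeds; "joint_efforts": joint torques, N m; "position": TCP position; "tool_rot": TCP orientation; "ft_force": force on the tool from outside, world axes, zero at the start; "wrist_torque": the same for the moment, N m; "grip_width": finger opening in m.
Only numpy, scipy, OpenCV 4.12 (cv2) and the standard library are available. Lean on these libraries where they do the work, as an engineer would, in place of code of your own. Each camera call takes 0.05 s, during which the arm holds its last target.

## Working session

There is one attempt and no reset: what is moved stays moved. The work goes in short steps, Python scripts to look and compute and a shell command to move; the robot and the scene stay as the last step left them, time stands still between calls to the robot, and variables do not carry over. Pictures are saved under pics/ and viewed, and the job is handed in when it is done.

```bash
mkdir -p pics; ls; python3 - <<'E'
from rig import observe, get_image, grip_depth
import cv2
s=observe(); print({k:(v if not hasattr(v,'tolist') else v.tolist()) for k,v in s.items()}, grip_depth)
for n in ["scene","top","wrist"]:
    p=get_image(n); cv2.imwrite(f"pics/{n}0.png",p["frame"][:,:,::-1])
    print(n,p["xyz"],p["rotation"],p["fx"],p["cx"],p["cy"],p["D"])
E
```

```text
pics
{'time_s': 0.0, 'q': [-86.76305655566006, 21.841319861537286, 74.38652805099547, -0.0006768470201445882, 83.85609237308991, -12.338111719458315], 'qvel': [-0.08565786197545852, 0.07413154822988809, -0.05846603646097789, -0.020641337705758253, -0.08708422817009956, 0.056499098640070106], 'joint_efforts': [0.00035034508073295, -44.845958948135376, -23.127134442329407, -0.00015449415059265448, 0.004836000152863562, 4.33412111533471e-06], 'position': [0.1476313684670802, -0.5295087586913236, 0.23069823419393312], 'tool_rot': [[0.9632792274662674, 0.26850162198981226, -9.445015218470496e-05], [0.2685014692391593, -0.9632781651606013, 0.0014620332547884026], [0.0003015765310181139, -0.0014337062688340367, -0.9999989267683893]], 'ft_force': [-0.5140734613584524, -0.8992227072823777, 0.2020272207234697], 'wrist_torque': [-0.014276853893854576, 0.01138466324313786, -0.0005412946924905108], 'grip_width': 0.08562669663589888} 0.0187
scene [1.31308252 0.17717275 0.99265368] [[-0.28042482  0.71718842 -0.63796762]
 [ 0.95984485  0.20416407 -0.19239254]
 [-0.00773164 -0.66630158 -0.74564229]] 511.4388149860377 285.1938803139602 209.4822579498115 [0.05034599 0.         0.         0.         0.        ]
top [ 0.40737911 -0.02790486  1.47659635] [[-0.00695739 -0.99266054  0.12073377]
 [-0.99994069  0.0058946  -0.0091577 ]
 [ 0.00837881 -0.12079033 -0.99264268]] 521.178018635071 277.0806113450163 215.2208972298443 [-0.0436584  0.         0.         0.         0.       ]
wrist [ 0.22664624 -0.5078597   0.37307587] [[ 2.69033506e-01 -9.12589708e-01 -3.07897706e-01]
 [-9.63130344e-01 -2.55232873e-01 -8.50653961e-02]
 [-9.55811186e-04  3.19431065e-01 -9.47609034e-01]] 302.5140813367961 278.68165900249915 206.4611238830241 [-0.04311036  0.          0.          0.          0.        ]
```

View pics/scene0.png

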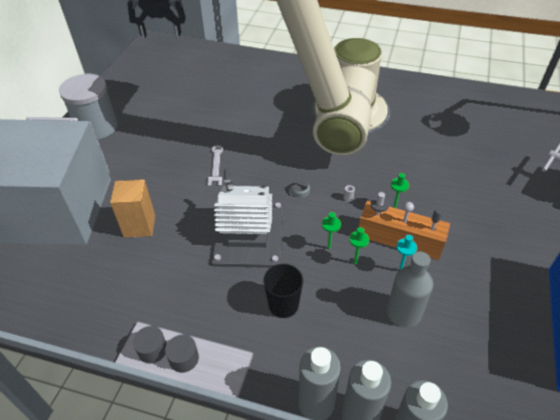

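View pics/top0.png

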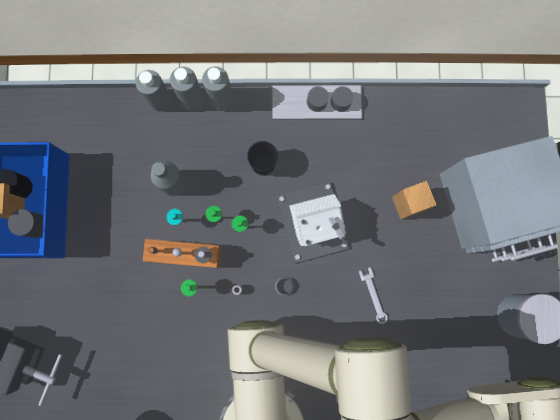

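View pics/wrist0.png

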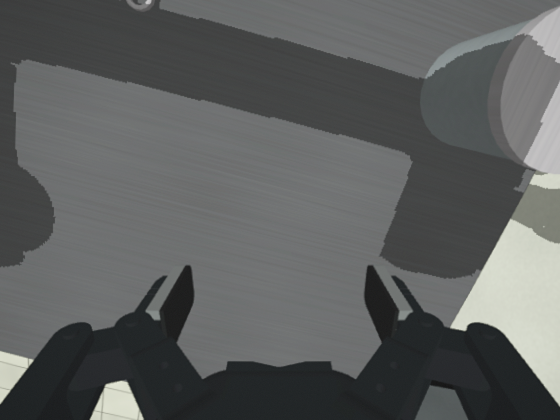

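```bash
python3 - <<'E'
import cv2, numpy as np
s=cv2.imread("pics/scene0.png"); t=cv2.imread("pics/top0.png")
a=cv2.resize(s[170:280,200:300],None,fx=4,fy=4,interpolation=cv2.INTER_CUBIC)
b=cv2.resize(s[170:280,360:460],None,fx=4,fy=4,interpolation=cv2.INTER_CUBIC)
c=cv2.resize(t[175:270,270:360],None,fx=4.4,fy=4.4,interpolation=cv2.INTER_CUBIC)
d=cv2.resize(t[225:300,135:235],None,fx=4,fy=4,interpolation=cv2.INTER_CUBIC)
cv2.imwrite("pics/c1.png",np.hstack([a,b])); 
cv2.imwrite("pics/c2.png",c); cv2.imwrite("pics/c3.png",d)
E
```

```text
(no output)
```

View pics/c1.png

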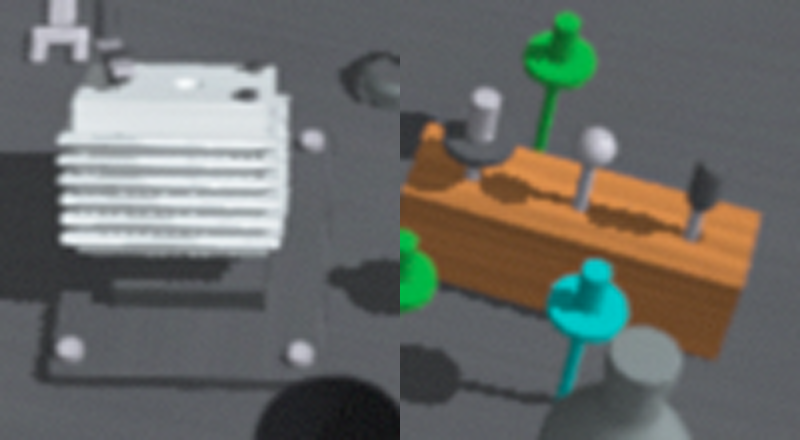

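View pics/c2.png

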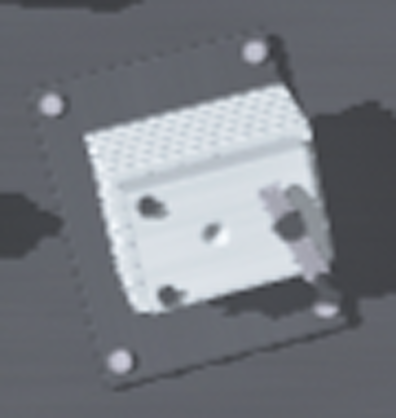

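View pics/c3.png

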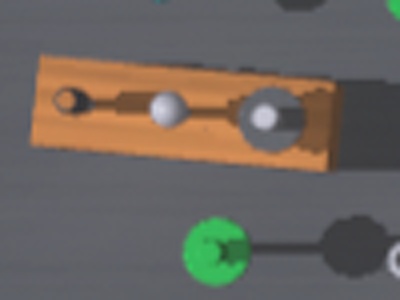

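```bash
cat > h.py <<'E'
import numpy as np, cv2
from rig import observe, get_image, silhouettes, grip_depth
from scipy.optimize import least_squares
def K(p): return np.array([[p["fx"],0,p["cx"]],[0,p["fy"],p["cy"]],[0,0,1.]])
def proj(p,X):
    R=np.array(p["rotation"]).T; t=-R@np.array(p["xyz"])
    return cv2.projectPoints(np.atleast_2d(np.array(X,float)),cv2.Rodrigues(R)[0],t,K(p),np.array(p["D"],float))[0].reshape(-1,2)
def ray(p,uv):
    n=cv2.undistortPoints(np.array(uv,float).reshape(1,1,2),K(p),np.array(p["D"],float)).ravel()
    d=np.array(p["rotation"])@np.array([n[0],n[1],1.]); return np.array(p["xyz"]),d/np.linalg.norm(d)
def tri(obs):
    A=np.zeros((3,3));b=np.zeros(3)
    for p,uv in obs:
        o,d=ray(p,uv);M=np.eye(3)-np.outer(d,d);A+=M;b+=M@o
    X=np.linalg.solve(A,b); return X,[np.round(proj(p,X)[0]-uv,1) for p,uv in obs]
def onz(p,uv,z):
    o,d=ray(p,uv); return o+d*(z-o[2])/d[2]
def save(p,name,crop=None,f=1):
    im=p["frame"][:,:,::-1]
    if crop: im=im[crop[1]:crop[3],crop[0]:crop[2]]
    im=cv2.resize(im,None,fx=f,fy=f,interpolation=cv2.INTER_CUBIC); cv2.imwrite("pics/"+name,im)
E
python3 - <<'E'
from h import *
P={n:get_image(n) for n in ["scene","top"]}
for n,p in P.items():
    for t in ["gauge_handle","head","keeper","stand"]:
        for r in silhouettes(t,p): print(n,t,round(r["confidence"],2),np.round(r["box"],1),r["pixels"].sum())
t,s=P["top"],P["scene"]
# handle top centre: top px (201,254) ; mouth
print("handle", onz(t,(201,254.5),0.135))
# top crop c3 handle ~ (265,118)/4+(135,225)
print("handle tri",tri([(t,(135+265/4,225+117/4)),(s,(360+88/4,170+97/4))]))
print("mouth tri",tri([(t,(270+216/4.4,175+235/4.4)),(s,(200+186/4,170+83/4))]))
E
```

```text
scene gauge_handle 0.84 [330.6 230.3  16.9  34.2] 309
scene gauge_handle 0.7 [401.9 189.9  17.9  35. ] 269
scene gauge_handle 0.67 [409.1 250.4  17.1  32.4] 359
scene gauge_handle 0.55 [379.1 202.7  17.8  18. ] 265
scene gauge_handle 0.53 [359.3 246.1  20.4  38.3] 372
scene head 0.71 [245.5 203.7  58.   61.7] 2613
scene head 0.22 [133.8 204.2  44.7  56.7] 1968
scene keeper 0.62 [228.7 180.6   8.6  21. ] 137
scene stand 0.81 [405.2 230.   90.5  56.6] 2638
scene stand 0.21 [351.8 194.9  14.9  17.2] 134
top gauge_handle 0.78 [189.2 288.7  19.5  17.8] 196
top gauge_handle 0.78 [174.9 214.6  15.1  17.1] 196
top gauge_handle 0.76 [204.5 254.3  16.2  18.2] 208
top gauge_handle 0.54 [213.2 212.3  17.5  17.8] 177
top head 0.94 [319.6 220.2  59.5  52.3] 2115
top keeper 0.52 [337.9 231.6  19.4  26.9] 169
top stand 0.75 [181.6 255.6  79.1  29.1] 1345
top stand 0.32 [202.2 255.   20.2  13. ] 196
handle [0.4700451  0.15592156 0.135     ]
handle tri (array([0.47071388, 0.15629496, 0.13233298]), [array([-0.3,  0. ]), array([-0.3, -0. ])])
mouth tri (array([ 0.53694151, -0.15072052,  0.12297538]), [array([ 0.3, -0.1]), array([0.4, 0. ])])
```

```bash
python3 -m crank '{"slide":[[0.03,-0.02,-0.02],[0.07,-0.04,-0.03],[0.11,-0.065,-0.03],[0.15,-0.09,-0.03],[0.19,-0.11,-0.03],[0.225,-0.135,-0.03],[0.265,-0.155,-0.03],[0.3,-0.18,-0.03]],"roll":[0,0,0,0,0,0,0,0],"grip":[0.04,0.04,0.04,0.04,0.04,0.04,0.04,0.04]}' 20
```

```text
time_s: 1.45
position: [0.3896, -0.2746, 0.2614]
tool_rot: [[0.963, 0.268, 0.0], [0.268, -0.963, -0.0], [0.0, 0.001, -1.0]]
ft_force: [1.2, -0.2, 0.3]
grip_width: 0.0399
```

```bash
python3 -m crank '{"slide":[[0.03,-0.02,0],[0.06,-0.04,0],[0.1,-0.06,0.005],[0.125,-0.075,0.01],[0.147,-0.085,0.01],[0.147,-0.085,0.01],[0.147,-0.085,0.01],[0.147,-0.085,0.01]],"roll":[0,0,0,0,0,0,0,0],"grip":[0.04,0.04,0.04,0.04,0.04,0.04,0.04,0.04]}'
python3 - <<'E'
from h import *
s=observe();print(s["position"],s["q"])
p=get_image("wrist");save(p,"w1.png");np.save("w1.npy",p,allow_pickle=True)
for t in ["head","keeper"]:
    for r in silhouettes(t,p): print(t,round(r["confidence"],2),np.round(r["box"],1))
print(proj(p,[0.537,-.151,.123]))
E
```

```text
time_s: 2.25
position: [0.5066, -0.1551, 0.2514]
tool_rot: [[0.963, 0.268, -0.0], [0.268, -0.963, -0.0], [-0.0, 0.0, -1.0]]
ft_force: [0.1, 0.4, 0.1]
grip_width: 0.0401
[ 0.5066137  -0.15509221  0.2514242 ] [-2.98291265e+01  1.89677931e+01  7.53488620e+01 -1.05317138e-02
  8.56812006e+01  4.46408610e+01]
head 0.83 [294.  150.8 151.4 168.1]
keeper 0.66 [333.2 190.4  30.5  85.5]
[[282.99390771 164.73056126]]
```

View pics/w1.png

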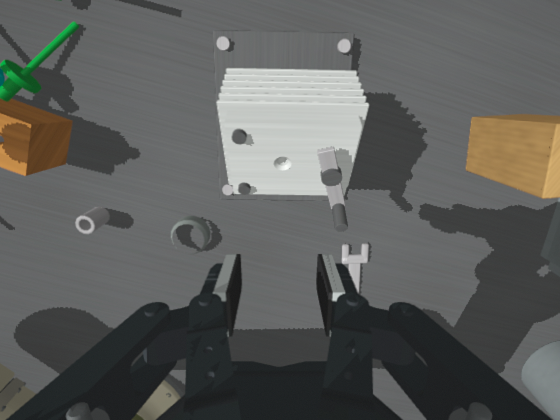

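```bash
python3 - <<'E'
from h import *
p=np.load("w1.npy",allow_pickle=True).item()
save(p,"w1c.png",(205,60,385,240),3.3)
E
```

```text
(no output)
```

View pics/w1c.png

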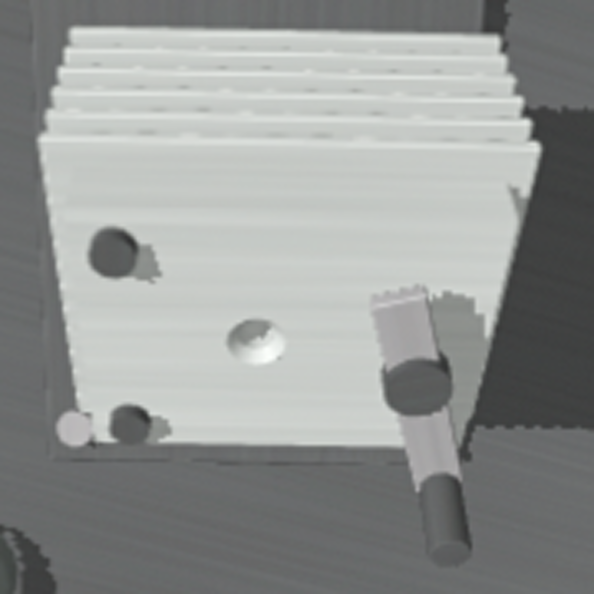

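```bash
cat >> h.py <<'E'
def Rh(yaw):
    c,s=np.cos(yaw),np.sin(yaw); a=np.pi/6
    x=np.array([np.cos(a)*c,np.cos(a)*s,np.sin(a)]); y=np.array([-s,c,0]); z=np.cross(x,y); return np.stack([x,y,z],1)
E
python3 - <<'E'
from h import *
p=np.load("w1.npy",allow_pickle=True).item()
c=lambda u,v:(205+(u+.5)/3.3-.5,60+(v+.5)/3.3-.5)
L=np.array([[0,0,0],[40,47,0],[40,-62,0],[-40,47,0],[30,36,5],[-30,36,5]])/1000.
U=np.array([c(256,342),c(40,140),c(540,146),c(76,442),c(113,250),c(131,424)])
ps=get_image("scene"),get_image("top")
E2=[(ps[1],(270+216/4.4,175+235/4.4)),(ps[0],(200+186/4,170+83/4))]
def res(v,full=True):
    X=v[:3]+L@Rh(v[3]).T; r=(proj(p,X)-U).ravel()
    e=np.concatenate([proj(q,v[:3])[0]-u for q,u in E2])
    return np.concatenate([r,e])
s=least_squares(res,[.537,-.151,.123,.24],loss="soft_l1")
print(s.x,np.degrees(s.x[3]));print(np.round(res(s.x).reshape(-1,2),1))
print(Rh(s.x[3])[:,2])
np.save("head.npy",s.x)
# keeper angle: post top centre at z=.0405
H=s.x
for th in [0,.1,.2]:
    a=np.pi/2-1.4+th+np.pi
    P=np.array([.042*np.cos(a),-.042+.042*np.sin(a),.0405]); print(th,(proj(p,H[:3]+Rh(H[3])@P)-[205,60])*3.3)
E
```

```text
[ 0.54828062 -0.14788318  0.14692441  0.32335955] 18.527137566208435
[[ 1.3 -7.2]
 [-0.1 14.1]
 [-0.5  4.4]
 [ 6.1 -0.7]
 [-5.5 -4.4]
 [-0.3  0.4]
 [-0.  -5.4]
 [-0.7 -3.5]]
[-0.47408663 -0.15887689  0.8660254 ]
0 [[465.84714423 539.61209598]]
0.1 [[482.62377338 536.53775203]]
0.2 [[499.27674425 532.45967007]]
```

```bash
python3 - <<'E'
from h import *
p=np.load("w1.npy",allow_pickle=True).item()
c=lambda u,v:(205+(u+.5)/3.3-.5,60+(v+.5)/3.3-.5)
L=np.array([[0,0,0],[40,47,0],[40,-62,0],[-40,47,0],[-40,-62,0],[30,36,5],[-30,36,5],[0,-42,10.5],[0,-42,15]])/1000.
U=np.array([c(256,342),c(40,140),c(540,146),c(76,442),c(466,445),c(113,250),c(131,424)])
ps=get_image("scene"),get_image("top")
E2=[(ps[1],(270+216/4.4,175+235/4.4)),(ps[0],(200+186/4,170+83/4))]
I=[0,5,6]
def res(v,full=True):
    X=v[:3]+L[I]@Rh(v[3]).T; r=(proj(p,X)-U[I]).ravel()
    e=np.concatenate([proj(q,v[:3])[0]-u for q,u in E2])
    return np.concatenate([r,e])
s=least_squares(res,[.537,-.151,.123,.24],loss="soft_l1")
print(s.x,np.degrees(s.x[3]));print(np.round(res(s.x).reshape(-1,2),1))
print(Rh(s.x[3])[:,2])
H=s.x
print(np.round((proj(p,H[:3]+L@Rh(H[3]).T)-[205,60])*3.3))
for th in [0,.1,.2]:
    a=np.pi/2-1.4+th+np.pi
    P=np.array([.042*np.cos(a),-.042+.042*np.sin(a),.0405]); print(th,(proj(p,H[:3]+Rh(H[3])@P)-[205,60])*3.3)
E
```

```text
[ 0.539269   -0.14977082  0.12517993  0.23012168] 13.18500091066423
[[ 0.2 -0.9]
 [ 0.6  0.8]
 [-1.1  0.3]
 [ 0.  -1.1]
 [ 0.4  0.1]]
[-0.48681932 -0.114048    0.8660254 ]
[[255. 338.]
 [ 68. 203.]
 [518. 223.]
 [ 93. 434.]
 [454. 448.]
 [114. 251.]
 [126. 424.]
 [413. 371.]
 [415. 382.]]
0 [[424.6620401  556.68792324]]
0.1 [[440.01666848 555.21810504]]
0.2 [[455.31343168 552.8319081 ]]
```

```bash
python3 - <<'E'
from h import *
p=np.load("w1.npy",allow_pickle=True).item()
c=lambda u,v:(205+(u+.5)/3.3-.5,60+(v+.5)/3.3-.5)
L=np.array([[0,0,0],[30,36,5],[-30,36,5]])/1000.
U=np.array([c(256,341),c(113,250),c(130,424)])
ps=get_image("scene"),get_image("top")
np.save("st.npy",ps,allow_pickle=True)
E2=[(ps[1],(270+216/4.4,175+235/4.4)),(ps[0],(200+186/4,170+83/4))]
def edge(v):
    out=[]
    for x,vl in ((-.04,(442.5,445)),):
        X=v[:3]+np.array([[x,.047,0],[x,-.062,0]])@Rh(v[3]).T; q=proj(p,X)
        k=(q[1,1]-q[0,1])/(q[1,0]-q[0,0])
        for u,w in ((80,vl[0]),(400,vl[1])):
            a=c(u,w); out.append(q[0,1]+k*(a[0]-q[0,0])-a[1])
    return out
def res(v):
    X=v[:3]+L@Rh(v[3]).T; r=(proj(p,X)-U).ravel()
    e=np.concatenate([proj(q,v[:3])[0]-u for q,u in E2])
    return np.concatenate([r,e,edge(v)])
s=least_squares(res,[.537,-.151,.123,.24])
print(s.x,np.degrees(s.x[3]));print(np.round(res(s.x),1))
H=s.x;np.save("head.npy",H)
for th in [0,.1,.2]:
    a=np.pi/2-1.4+th+np.pi
    P=np.array([.042*np.cos(a),-.042+.042*np.sin(a),.0405]); print(th,(proj(p,H[:3]+Rh(H[3])@P)-[205,60])*3.3)
E
```

```text
[ 0.53957089 -0.14976047  0.1264351   0.24634936] 14.114778808381642
[ 0.3 -0.7  0.   1.3 -0.4  0.9  0.1 -1.2  0.3 -0.1 -1.5  0.1]
0 [[429.33629683 554.89525227]]
0.1 [[444.76134712 553.18743381]]
0.2 [[460.1146849  550.55979874]]
```

```bash
python3 -m crank '{"slide":[[0.005,-0.04,0],[0.01,-0.08,0],[0.015,-0.12,0],[0.02,-0.16,0],[0.025,-0.2,0],[0.03,-0.24,0],[0.036,-0.282,0],[0.036,-0.282,0]],"roll":[-0.14,-0.28,-0.43,-0.58,-0.72,-0.87,-1.02,-1.162],"grip":[0.04,0.04,0.04,0.04,0.04,0.04,0.04,0.04]}'
python3 - <<'E'
from h import *
s=observe();print(s["position"],s["tool_rot"],s["q"])
p=get_image("wrist");save(p,"w2.png",(80,0,480,300),2);np.save("w2.npy",p,allow_pickle=True)
for t in ["gauge_handle","stand"]:
    for r in silhouettes(t,p): print(t,round(r["confidence"],2),np.round(r["box"],1))
print(proj(p,[.4705,.156,.135]))
E
```

```text
time_s: 3.5
position: [0.4649, 0.1306, 0.2515]
tool_rot: [[0.126, 0.992, 0.0], [0.992, -0.126, 0.001], [0.001, 0.0, -1.0]]
ft_force: [-0.3, -1.3, -0.0]
grip_width: 0.0399
[0.46494139 0.13062066 0.2515373 ] [[ 1.25518223e-01  9.92091306e-01  1.30848917e-04]
 [ 9.92090787e-01 -1.25518291e-01  1.01394840e-03]
 [ 1.02235332e-03  2.54500455e-06 -9.99999477e-01]] [1.57892809e+00 1.41560493e+01 8.23104946e+01 5.82379046e-02
 8.35243644e+01 8.78305190e+00]
gauge_handle 0.9 [285.  162.9  47.8  45.5]
gauge_handle 0.86 [428.8 171.5  43.8  97.8]
gauge_handle 0.82 [351.1 142.3  77.7  47.6]
gauge_handle 0.79 [163.1  45.1  78.6  90.3]
gauge_handle 0.65 [347.8 103.8  66.7  68.1]
stand 0.88 [278.4  97.2  60.7 194.3]
[[281.56135653 172.5902906 ]]
```

View pics/w2.png

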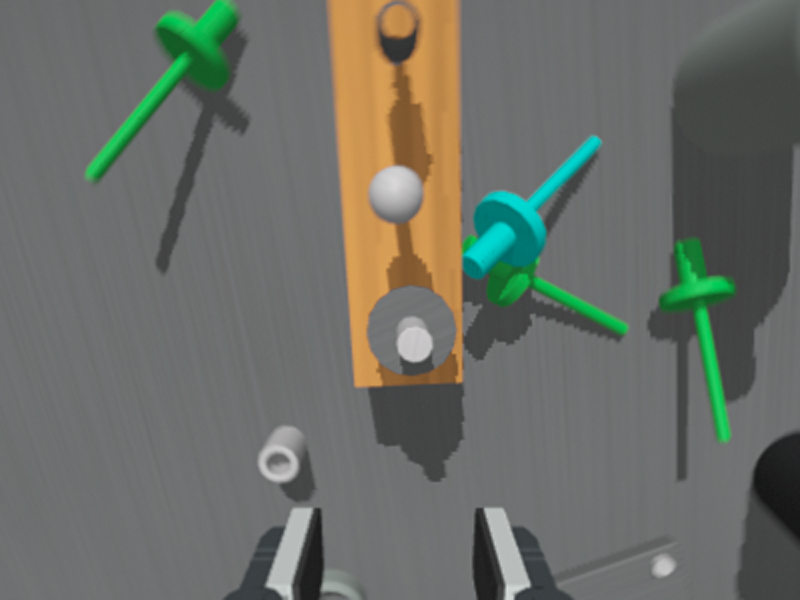

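```bash
python3 - <<'E'
from h import *
ps=np.load("st.npy",allow_pickle=True)
save(ps[0],"s2.png",(180,130,500,330),2.4);
p=get_image("top");save(p,"t3.png",(130,170,370,330),3)
E
```

```text
(no output)
```

View pics/s2.png

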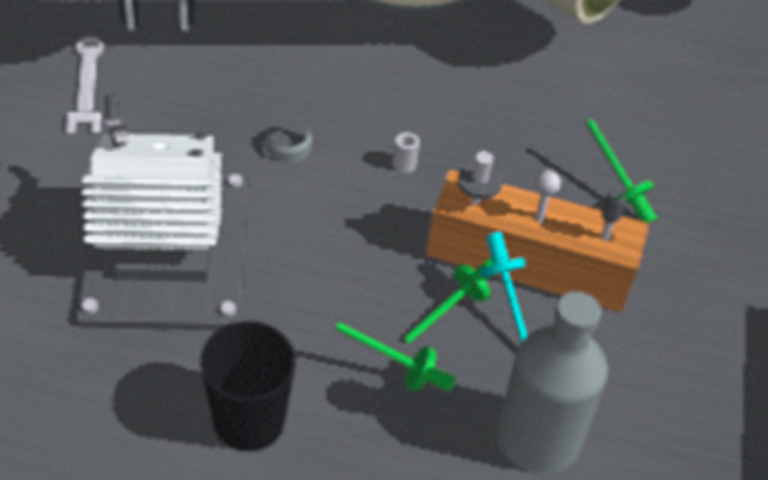

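View pics/t3.png

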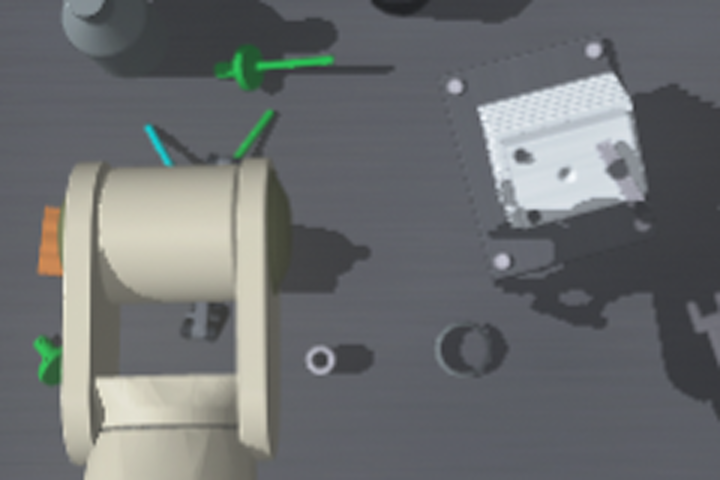

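```bash
python3 - <<'E'
from h import *
s=observe();print(s["position"],s["tool_rot"][0])
p=get_image("wrist");save(p,"w3.png",(230,90,350,210),5);np.save("w3.npy",p,allow_pickle=True)
print(onz(p,(287,172.5),.135))
for X in ([.4705,.156,.135],[.4705,.156,.105],[.4705,.156,.07]): print(proj(p,X))
E
```

```text
[0.46617251 0.12644735 0.25133594] [1.40749622e-01 9.90045221e-01 6.76431927e-05]
[0.47679761 0.15107571 0.135     ]
[[279.04017361 167.97029223]]
[[278.97858789 161.73274273]]
[[278.9204418  155.84610871]]
```

View pics/w3.png

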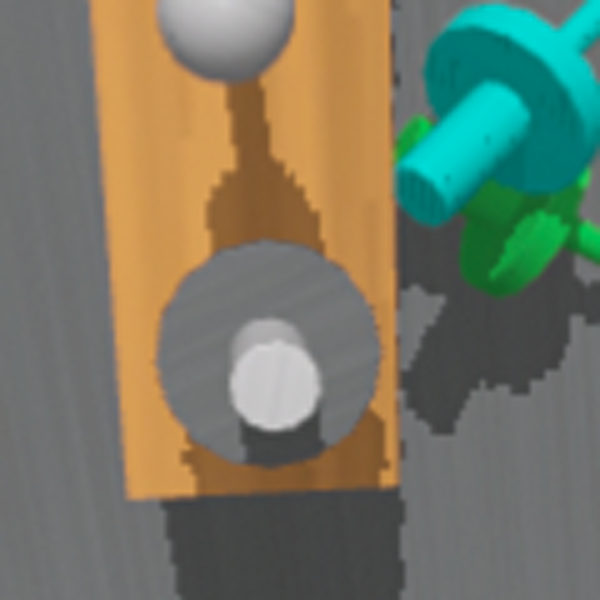

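```bash
python3 - <<'E'
from h import *
p=np.load("w3.npy",allow_pickle=True).item()
print(onz(p,(284.9,167),.135),onz(p,(284,160.6),.105))
q=get_image("scene");save(q,"s3.png",(360,170,460,270),6);np.save("s3.npy",q,allow_pickle=True)
for X in ([.4705,.156,.135],[.476,.156,.135],[.4705,.156,.07],[.476,.156,.07]): print((proj(q,X)-[360,170])*6)
E
```

```text
[0.47563692 0.15613176 0.135     ] [0.47542037 0.15640845 0.105     ]
[[130.53111787 140.1790021 ]]
[[128.21718138 150.19054126]]
[[108.85075001 252.27353956]]
[[106.57390607 262.2060716 ]]
```

View pics/s3.png

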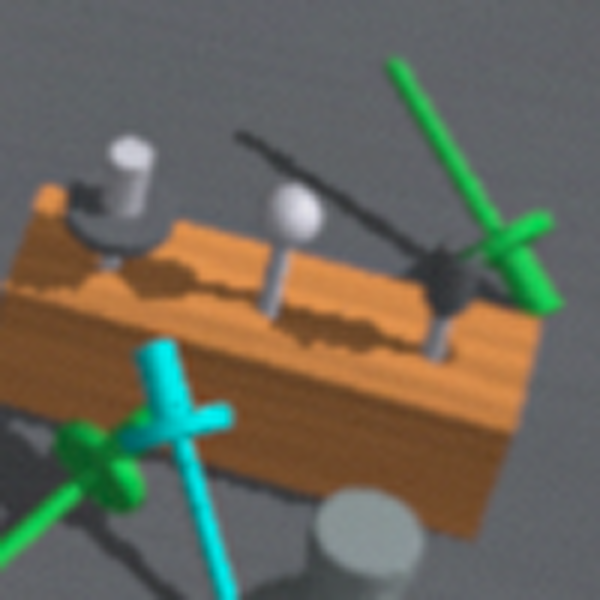

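```bash
python3 -m crank '{"slide":[[0.02,0.003,0],[0.03,0.005,0.02],[0.0305,0.005,0.05],[0.0305,0.005,0.08],[0.0305,0.005,0.11],[0.0305,0.005,0.125],[0.0305,0.005,0.125],[0.0305,0.005,0.125]],"roll":[0,0,0,0,0,0,0,0],"grip":[0.04,0.04,0.04,0.04,0.04,0.04,0.04,0.04]}' 20
python3 - <<'E'
from h import *
p=get_image("wrist");save(p,"w4.png",(180,120,400,320),3.4)
s=observe();print(s["position"],s["tool_rot"][0])
E
```

```text
time_s: 4.6
position: [0.4757, 0.1559, 0.1269]
tool_rot: [[0.139, 0.99, 0.001], [0.99, -0.139, 0.0], [0.0, 0.001, -1.0]]
ft_force: [0.1, 0.1, 0.5]
grip_width: 0.0399
[0.47590448 0.15598819 0.12730252] [0.1380728  0.99042063 0.00169682]
```

View pics/w4.png

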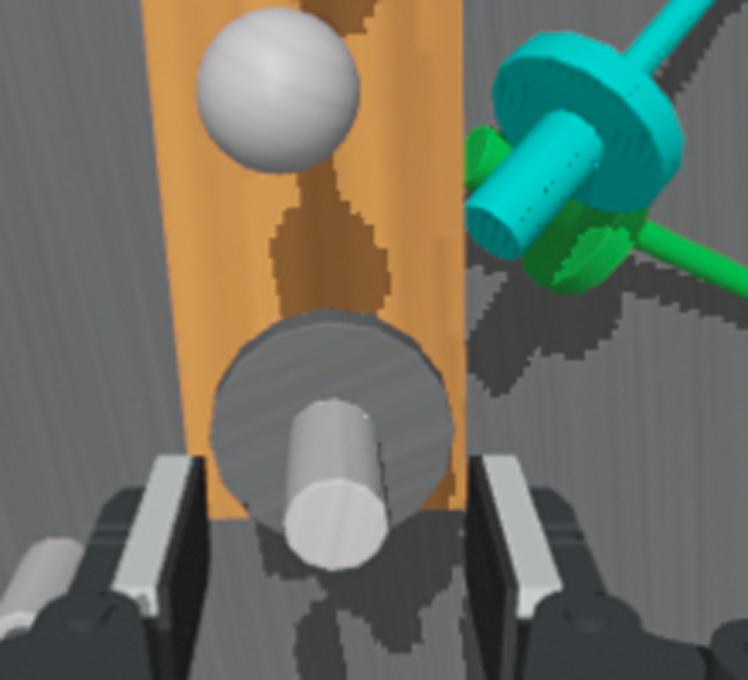

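```bash
python3 -m crank '{"slide":[[0,0,0.008],[0,0,0.0165],[0,0,0.0165],[0,0,0.0165],[0,0,0.0165],[0,0,0.0165],[0,0,0.0165],[0,0,0.0165]],"roll":[0,0,0,0,0,0,0,0],"grip":[0.04,0.04,0.03,0.012,0.01,0.01,0.01,0.01]}' 20
```

```text
time_s: 5.45
position: [0.475, 0.1563, 0.1098]
tool_rot: [[0.137, 0.991, -0.0], [0.991, -0.137, -0.0], [-0.0, -0.0, -1.0]]
ft_force: [-1.2, -0.2, 0.0]
grip_width: 0.0149
```

```bash
python3 -m crank '{"slide":[[0,0,-0.013],[0,0,-0.026],[0,0,-0.039],[0,0,-0.052],[-0.004,0,-0.052],[-0.008,0,-0.052],[-0.012,0,-0.052],[-0.012,0,-0.052]],"roll":[0,0,0,0,0,0,0,0],"grip":[0.01,0.01,0.01,0.01,0.01,0.01,0.01,0.01]}' 20
python3 - <<'E'
from h import *
p=get_image("wrist");save(p,"w5.png",(180,120,400,320),3)
p=get_image("scene");save(p,"s5.png",(340,130,460,250),5)
s=observe();print(s["position"],s["ft_force"],s["grip_width"])
E
```

```text
time_s: 6.25
position: [0.4732, 0.1439, 0.1612]
tool_rot: [[0.137, 0.991, -0.001], [0.991, -0.137, -0.0], [-0.0, -0.001, -1.0]]
ft_force: [-2.0, 1.4, -1.5]
grip_width: 0.0156
[0.47327497 0.14427508 0.16132007] [-1.46099553  0.5523015  -1.15849406] 0.015140526951465175
```

View pics/w5.png

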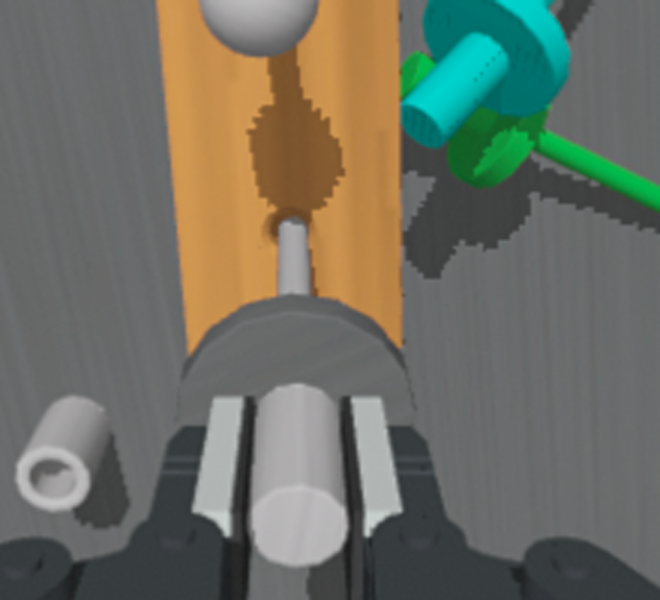

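View pics/s5.png

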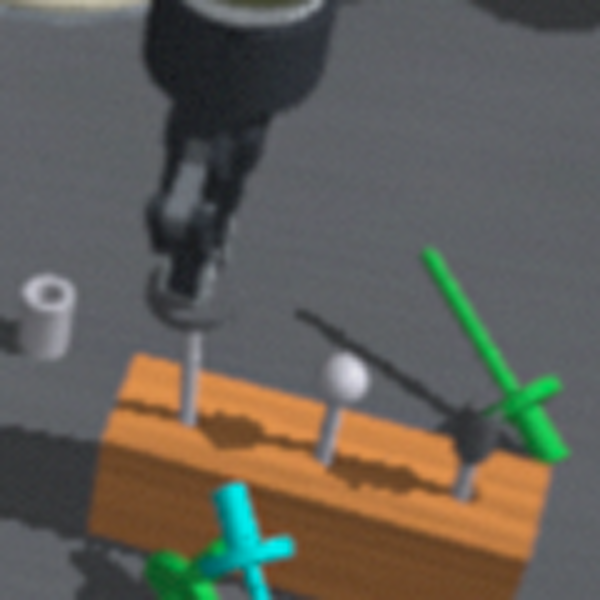

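```bash
python3 -m crank '{"slide":[[-0.007,0,0.0005],[-0.013,0,0.001],[-0.0185,0,0.0018],[-0.025,0,0.003],[-0.031,0,0.0042],[-0.037,0,0.0056],[-0.043,0,0.0072],[-0.048,0,0.0085]],"roll":[0,0,0,0,0,0,0,0],"grip":[0.01,0.01,0.01,0.01,0.01,0.01,0.01,0.01]}' 20
python3 - <<'E'
from h import *
p=get_image("wrist");save(p,"w6.png",(180,120,400,320),3)
p=get_image("scene");save(p,"s6.png",(340,130,460,250),5)
s=observe();print(s["position"],s["ft_force"],s["grip_width"])
E
```

```text
time_s: 7.15
position: [0.467, 0.0963, 0.1532]
tool_rot: [[0.137, 0.991, 0.0], [0.991, -0.137, -0.0], [-0.0, 0.0, -1.0]]
ft_force: [-1.0, 2.7, -2.1]
grip_width: 0.0151
[0.46698979 0.09618695 0.15328959] [-0.80973505  0.60983859  0.12587761] 0.015133269840186281
```

View pics/w6.png

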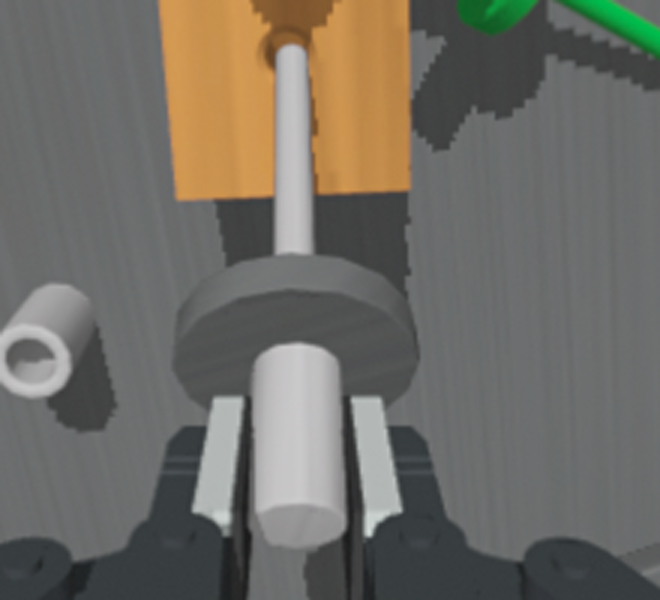

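View pics/s6.png

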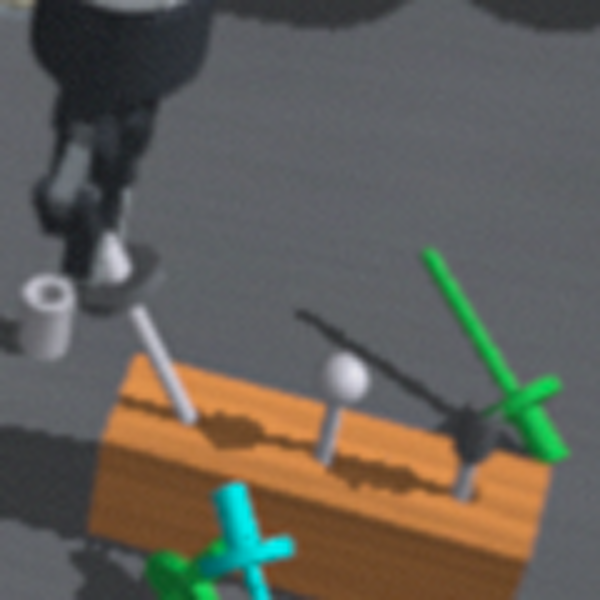

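```bash
python3 -m crank '{"slide":[[-0.01,0,-0.02],[-0.03,0,-0.055],[-0.05,0.005,-0.09],[-0.09,0.012,-0.115],[-0.13,0.02,-0.117],[-0.17,0.028,-0.117],[-0.215,0.036,-0.117],[-0.259,0.0437,-0.117]],"roll":[0,0,0.15,0.3,0.45,0.6,0.75,0.9],"grip":[0.01,0.01,0.01,0.01,0.01,0.01,0.01,0.01]}' 40
```

```text
time_s: 8.05
position: [0.4748, -0.1679, 0.2707]
tool_rot: [[0.864, 0.503, 0.001], [0.503, -0.864, -0.002], [-0.0, 0.002, -1.0]]
ft_force: [1.8, 0.6, -1.5]
grip_width: 0.0148
```

```bash
python3 -m crank '{"slide":[[0,0,0],[0,0,0],[0,0,0],[0,0,0],[0,0,0],[0,0,0],[0,0,0],[0,0,0]],"roll":[0.14,0.287,0.287,0.287,0.287,0.287,0.287,0.287],"grip":[0.01,0.01,0.01,0.01,0.01,0.01,0.01,0.01]}' 40
python3 - <<'E'
from h import *
s=observe();print(s["position"],s["tool_rot"],s["ft_force"],s["grip_width"])
p=get_image("wrist");save(p,"w7.png",(130,0,430,300),2);np.save("w7.npy",p,allow_pickle=True)
E
```

```text
time_s: 8.85
position: [0.4749, -0.1656, 0.2704]
tool_rot: [[0.97, 0.245, 0.0], [0.245, -0.97, -0.0], [0.0, 0.0, -1.0]]
ft_force: [0.9, 0.3, -1.6]
grip_width: 0.0146
[ 0.47493648 -0.1655552   0.27037178] [[ 9.69508615e-01  2.45057215e-01  8.20133236e-05]
 [ 2.45057223e-01 -9.69508609e-01 -1.20703362e-04]
 [ 4.99333937e-05  1.37120906e-04 -9.99999989e-01]] [ 0.85270654  0.25302584 -1.5963257 ] 0.014602930863036339
```

View pics/w7.png

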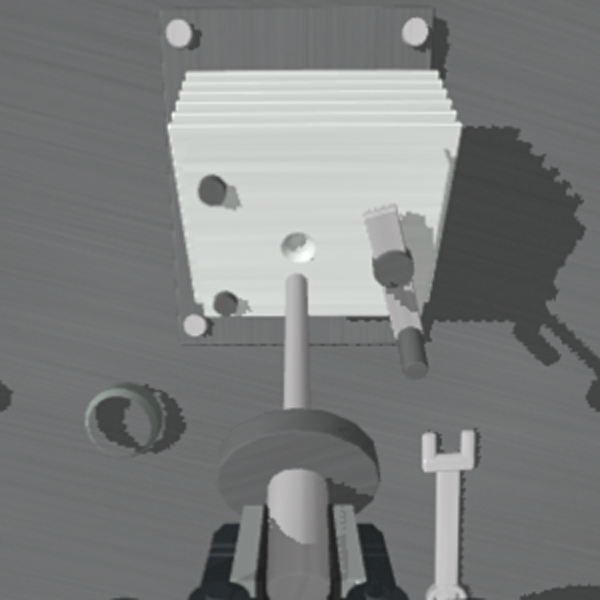

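```bash
python3 - <<'E'
from h import *
p=np.load("w7.npy",allow_pickle=True).item()
save(p,"w7c.png",(200,70,360,210),4.5)
E
```

```text
(no output)
```

View pics/w7c.png

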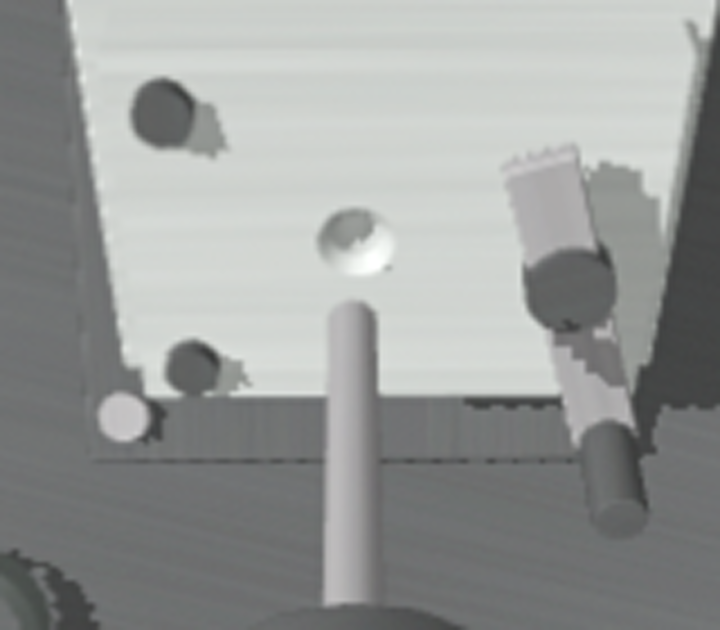

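```bash
python3 - <<'E'
from h import *
p1=np.load("w1.npy",allow_pickle=True).item();p2=np.load("w7.npy",allow_pickle=True).item()
ps=np.load("st.npy",allow_pickle=True)
c1=lambda u,v:(205+(u+.5)/3.3-.5,60+(v+.5)/3.3-.5)
c2=lambda u,v:(200+(u+.5)/4.5-.5,70+(v+.5)/4.5-.5)
L=np.array([[0,0,0],[30,36,5],[-30,36,5]])/1000.
U1=np.array([c1(256,341),c1(113,250),c1(130,424)]);U2=np.array([c2(356,243),c2(162,111),c2(192,366)])
E2=[(ps[1],(270+216/4.4,175+235/4.4)),(ps[0],(200+186/4,170+83/4))]
def edge(v,p,pts):
    X=v[:3]+np.array([[-.04,.047,0],[-.04,-.062,0]])@Rh(v[3]).T; q=proj(p,X)
    k=(q[1,1]-q[0,1])/(q[1,0]-q[0,0])
    return [q[0,1]+k*(a[0]-q[0,0])-a[1] for a in pts]
def res(v):
    X=v[:3]+L@Rh(v[3]).T
    e=np.concatenate([proj(q,v[:3])[0]-u for q,u in E2])*.5
    return np.concatenate([(proj(p1,X)-U1).ravel(),(proj(p2,X)-U2).ravel(),e,edge(v,p1,[c1(80,442),c1(400,445)]),edge(v,p2,[c2(150,396),c2(450,396)])])
s=least_squares(res,[.537,-.151,.123,.24])
print(s.x,np.degrees(s.x[3]));print(np.round(res(s.x),1))
H=s.x;np.save("head.npy",H)
for th in [0,.1,.2]:
    a=np.pi/2-1.4+th+np.pi
    P=np.array([.042*np.cos(a),-.042+.042*np.sin(a),.0405]); print(th,(proj(p2,H[:3]+Rh(H[3])@P)-[200,70])*4.5)
# rod
T=np.array([.47494,-.16556,.27037]);yw=np.arctan2(.24506,.96951);tx=np.array([np.cos(yw),np.sin(yw),0]);ty=np.array([np.sin(yw),-np.cos(yw),0]);G=T+[0,0,.0187]
for ph in (27,28.5,30,31.5,33):
    a=np.radians(ph);d=np.sin(a)*tx-np.cos(a)*np.array([0,0,1]);n=np.cross(d,ty)
    tip=G+.1187*d; circ=[tip+.003*(np.cos(t)*ty+np.sin(t)*n) for t in np.linspace(0,6.28,40)]
    q=(proj(p2,np.array(circ+[tip]))-[200,70])*4.5
    print(ph,np.round(q[:-1,1].min()),np.round(q[-1]),np.round(tip,4))
E
```

```text
[ 0.53951448 -0.14976813  0.12695616  0.24297268] 13.921308878383863
[ 0.3 -0.5  0.   1.2 -0.5  1.   0.2 -1.   0.2  0.4 -0.4  1.   0.  -0.6
  0.2 -0.2 -1.3  0.4 -1.  -0.6]
0 [[592.40851022 523.5194878 ]]
0.1 [[612.876533   520.46205807]]
0.2 [[633.19395316 515.981537  ]]
27 318.0 [353. 334.] [ 0.5272 -0.1524  0.1833]
28.5 303.0 [353. 318.] [ 0.5299 -0.1517  0.1848]
30 287.0 [353. 302.] [ 0.5325 -0.151   0.1863]
31.5 271.0 [353. 286.] [ 0.5351 -0.1504  0.1879]
33 255.0 [353. 270.] [ 0.5376 -0.1497  0.1895]
```

```bash
python3 -m crank '{"slide":[[0.002,0,0.015],[0.004,0.0005,0.03],[0.005,0.0006,0.042],[0.005,0.0006,0.049],[0.005,0.0006,0.049],[0.005,0.0006,0.049],[0.005,0.0006,0.049],[0.005,0.0006,0.049]],"roll":[0.005,0.005,0.005,0.005,0.005,0.005,0.005,0.005],"grip":[0.01,0.01,0.01,0.01,0.01,0.01,0.01,0.01]}' 25
python3 - <<'E'
from h import *
s=observe();print(s["position"],s["tool_rot"][0],s["ft_force"],s["grip_width"])
p=get_image("wrist");save(p,"w8.png",(200,50,360,190),4.5);np.save("w8.npy",p,allow_pickle=True)
H=np.load("head.npy");print((proj(p,H[:3])-[200,50])*4.5)
p=get_image("scene");save(p,"s8.png",(190,130,310,230),6)
E
```

```text
time_s: 9.7
position: [0.48, -0.1651, 0.2218]
tool_rot: [[0.971, 0.239, 0.001], [0.239, -0.971, -0.001], [0.001, 0.001, -1.0]]
ft_force: [-0.3, 0.3, -1.6]
grip_width: 0.0143
[ 0.48003163 -0.16512888  0.2218228 ] [9.70914027e-01 2.39427123e-01 7.78326536e-04] [-0.3272083   0.27792026 -1.56310782] 0.014347167628150852
[[348.37572976 373.74470745]]
```

View pics/w8.png

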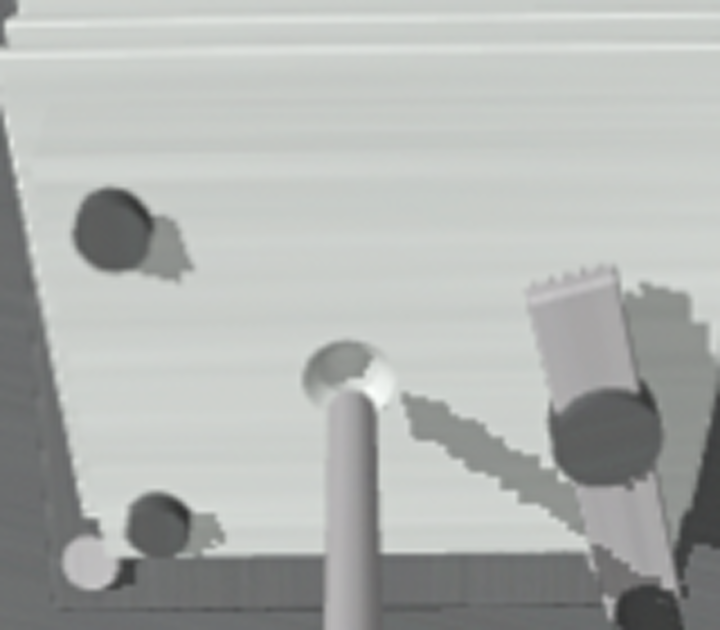

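View pics/s8.png

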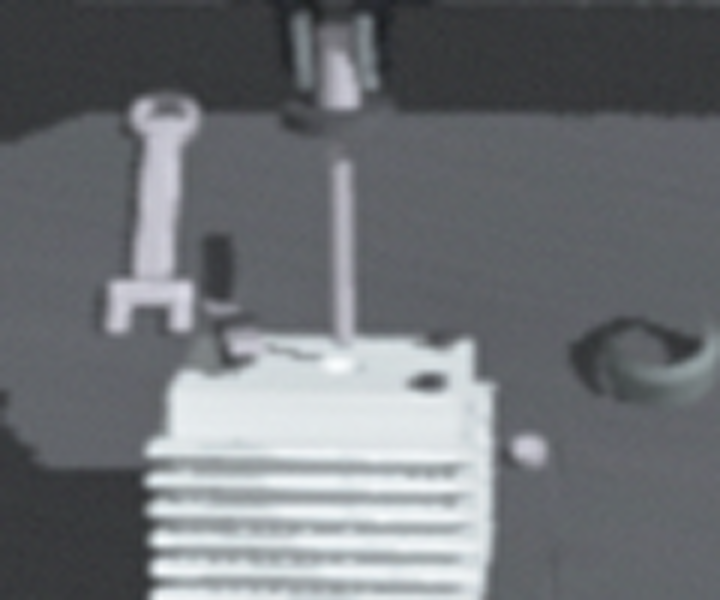

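```bash
python3 -m crank '{"slide":[[0.001,-0.0004,0.0035],[0.003,-0.0004,0.007],[0.005,-0.0004,0.0105],[0.0065,-0.0004,0.013],[0.008,-0.0004,0.0156],[0.009,-0.0004,0.018],[0.0098,-0.0004,0.0195],[0.0098,-0.0004,0.0195]],"roll":[0,0,0,0,0,0,0,0],"grip":[0.01,0.01,0.01,0.01,0.01,0.01,0.01,0.01]}' 25
python3 - <<'E'
from h import *
s=observe();print(s["position"],s["tool_rot"][0],s["ft_force"],s["grip_width"])
p=get_image("wrist");save(p,"w9.png",(200,50,360,190),4.5);np.save("w9.npy",p,allow_pickle=True)
E
```

```text
time_s: 10.6
position: [0.4893, -0.1622, 0.2016]
tool_rot: [[0.971, 0.239, -0.0], [0.239, -0.971, 0.0], [-0.0, -0.0, -1.0]]
ft_force: [0.1, -0.2, -2.1]
grip_width: 0.0148
[ 0.48932556 -0.16222968  0.20160139] [ 9.70903220e-01  2.39471959e-01 -3.43995614e-04] [ 0.12896374 -0.21841485 -2.09451584] 0.014757980709910041
```

View pics/w9.png

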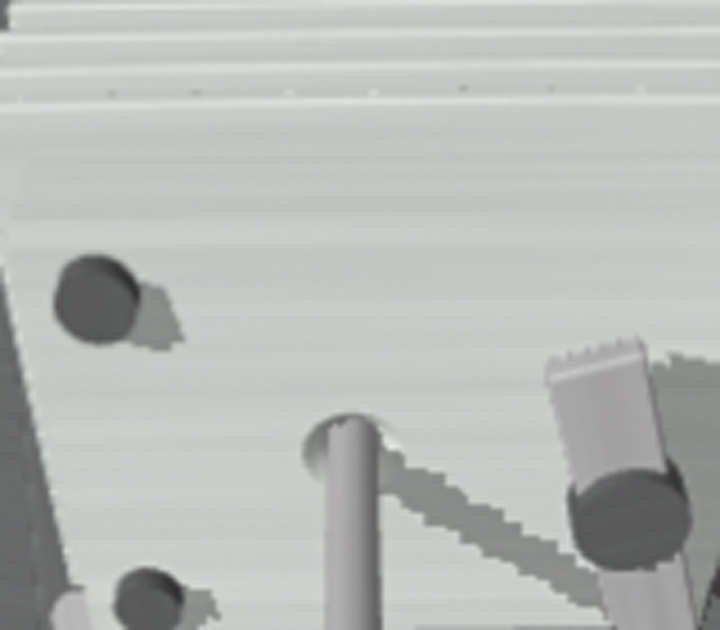

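```bash
python3 -m crank '{"slide":[[0.001,-0.0003,0.003],[0.003,-0.0003,0.0065],[0.005,-0.0003,0.0105],[0.007,-0.0003,0.0143],[0.009,-0.0003,0.018],[0.0115,-0.0003,0.0225],[0.0135,-0.0003,0.026],[0.0135,-0.0003,0.026]],"roll":[0,0,0,0,0,0,0,0],"grip":[0.01,0.01,0.01,0.01,0.01,0.01,0.01,0.01]}' 25
python3 - <<'E'
from h import *
s=observe();print(s["position"],s["tool_rot"][0],s["ft_force"],s["wrist_torque"],s["grip_width"])
p=get_image("wrist");save(p,"w10.png",(180,50,400,230),3.5);np.save("w10.npy",p,allow_pickle=True)
E
```

```text
time_s: 11.45
position: [0.5024, -0.1586, 0.1752]
tool_rot: [[0.971, 0.24, -0.001], [0.24, -0.971, 0.0], [-0.001, -0.001, -1.0]]
ft_force: [-0.9, -0.2, -0.2]
grip_width: 0.0144
[ 0.5024441  -0.1585801   0.17524403] [ 9.70862199e-01  2.39637391e-01 -7.14433737e-04] [-0.93412438 -0.18102303 -0.15373175] [-0.01215128 -0.00446764  0.01825943] 0.014370543952752562
```

View pics/w10.png

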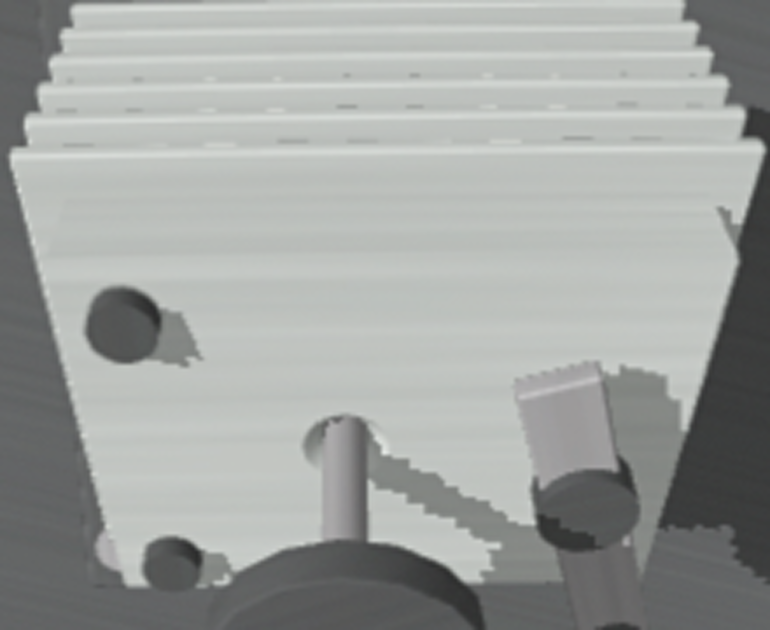

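```bash
python3 -m crank '{"slide":[[0.0015,0,0.0026],[0.003,0,0.0052],[0.0045,0,0.0078],[0.006,0,0.0104],[0.0075,0,0.013],[0.009,0,0.0156],[0.0095,0,0.0165],[0.0095,0,0.0165]],"roll":[0,0,0,0,0,0,0,0],"grip":[0.01,0.01,0.01,0.01,0.01,0.01,0.01,0.01]}' 25
python3 - <<'E'
from h import *
s=observe();print(s["position"],s["ft_force"],s["wrist_torque"],s["grip_width"])
H=np.load("head.npy");hz=Rh(H[3])[:,2];G=s["position"]+np.array([0,0,.0187])
print("in head",Rh(H[3]).T@(G-H[:3])*1000,"depth if L=118.7",118.7-(G-H[:3])@hz*1000)
E
```

```text
time_s: 12.3
position: [0.5116, -0.1564, 0.1591]
tool_rot: [[0.971, 0.24, -0.0], [0.24, -0.971, 0.0], [-0.0, -0.0, -1.0]]
ft_force: [-0.0, 0.3, -1.8]
grip_width: 0.0145
[ 0.51159071 -0.15642308  0.15914262] [-0.01132236  0.2971651  -1.80956302] [0.01392933 0.03330133 0.04460824] 0.014467664825127019
in head [ 0.58425037  0.25867433 58.42129937] depth if L=118.7 60.278700632762444
```

```bash
cat > st.py <<'E'
from h import *
s=observe()
H=np.load("head.npy");R=Rh(H[3]);G=s["position"]+np.array([0,0,.0187]);h=R.T@(G-H[:3])*1000
f=R.T@np.array(s["ft_force"])
print("t",round(s["time_s"],2),"grasp in head",np.round(h,2),"depth",round(118.7-h[2],2),"F head",np.round(f,1),"grip",round(s["grip_width"],4))
E
python3 -m crank '{"slide":[[0.0005,0,0.0009],[0.001,0,0.0017],[0.0015,0,0.0026],[0.002,0,0.0035],[0.0025,0,0.0043],[0.0025,0,0.0043],[0.0025,0,0.0043],[0.0025,0,0.0043]],"roll":[0,0,0,0,0,0,0,0],"grip":[0.01,0.01,0.01,0.01,0.01,0.01,0.01,0.01]}' 25; python3 st.py
```

```text
time_s: 13.1
position: [0.514, -0.1559, 0.155]
tool_rot: [[0.971, 0.239, 0.0], [0.239, -0.971, -0.0], [0.0, 0.0, -1.0]]
ft_force: [-0.7, 0.5, -1.7]
grip_width: 0.0145
t 13.1 grasp in head [ 0.69  0.19 53.63] depth 65.07 F head [-1.3  0.6 -1.1] grip 0.0145
```

```bash

python3 -m crank '{"slide":[[0.0002,0,0.0003],[0.0004,0,0.0007],[0.0006,0,0.001],[0.0008,0,0.0014],[0.001,0,0.0017],[0.001,0,0.0017],[0.001,0,0.0017],[0.001,0,0.0017]],"roll":[0,0,0,0,0,0,0,0],"grip":[0.01,0.01,0.01,0.01,0.01,0.01,0.01,0.01]}' 25; python3 st.py
```

```text
time_s: 13.9
position: [0.515, -0.1556, 0.1533]
tool_rot: [[0.971, 0.239, -0.0], [0.239, -0.971, 0.0], [-0.0, -0.0, -1.0]]
ft_force: [-0.9, -0.3, -2.4]
grip_width: 0.0144
t 13.9 grasp in head [ 0.68  0.21 51.65] depth 67.05 F head [-2.  -0.  -1.6] grip 0.0144
```

```bash

python3 -m crank '{"slide":[[0.0002,0,0.0003],[0.0004,0,0.0007],[0.0006,0,0.001],[0.0008,0,0.0014],[0.001,0,0.0017],[0.001,0,0.0017],[0.001,0,0.0017],[0.001,0,0.0017]],"roll":[0,0,0,0,0,0,0,0],"grip":[0.01,0.01,0.01,0.01,0.01,0.01,0.01,0.01]}' 20; python3 st.py
```

```text
time_s: 14.7
position: [0.5159, -0.1554, 0.1516]
tool_rot: [[0.971, 0.239, -0.0], [0.239, -0.971, 0.0], [-0.0, -0.0, -1.0]]
ft_force: [-1.1, -0.1, -1.9]
grip_width: 0.0142
t 14.7 grasp in head [ 0.67  0.21 49.65] depth 69.05 F head [-1.9  0.2 -1.1] grip 0.0142
```

```bash

python3 -m crank '{"slide":[[0.0002,0,0.0003],[0.0004,0,0.0007],[0.0006,0,0.001],[0.0008,0,0.0014],[0.001,0,0.0017],[0.001,0,0.0017],[0.001,0,0.0017],[0.001,0,0.0017]],"roll":[0,0,0,0,0,0,0,0],"grip":[0.01,0.01,0.01,0.01,0.01,0.01,0.01,0.01]}' 20; python3 st.py
```

```text
time_s: 15.5
position: [0.5164, -0.1556, 0.1512]
tool_rot: [[0.971, 0.239, -0.0], [0.239, -0.971, -0.001], [-0.001, 0.001, -1.0]]
ft_force: [-8.6, -0.8, 10.9]
grip_width: 0.0147
t 15.5 grasp in head [ 0.78 -0.07 49.09] depth 69.61 F head [-1.9  1.3 13.7] grip 0.0147
```

```bash

python3 -m crank '{"slide":[[-0.0003,0,-0.0005],[-0.0003,0,-0.0005],[-0.0003,0,-0.0005],[-0.0003,0,-0.0005],[-0.0003,0,-0.0005],[-0.0003,0,-0.0005],[-0.0003,0,-0.0005],[-0.0003,0,-0.0005]],"roll":[0,0,0,0,0,0,0,0],"grip":[0.01,0.01,0.01,0.01,0.01,0.01,0.01,0.01]}' 20; python3 st.py
python3 - <<'E'
from h import *
p=get_image("wrist");save(p,"w11.png",(130,50,430,270),2.6)
p=get_image("scene");save(p,"s11.png",(190,130,310,230),6)
E
```

```text
time_s: 16.3
position: [0.5163, -0.1555, 0.1513]
tool_rot: [[0.971, 0.239, -0.0], [0.239, -0.971, -0.001], [-0.0, 0.001, -1.0]]
ft_force: [-6.3, 0.2, 7.5]
grip_width: 0.0142
t 16.3 grasp in head [ 7.80e-01 -2.00e-02  4.92e+01] depth 69.5 F head [-1.5  1.7  9.5] grip 0.0142
```

View pics/w11.png

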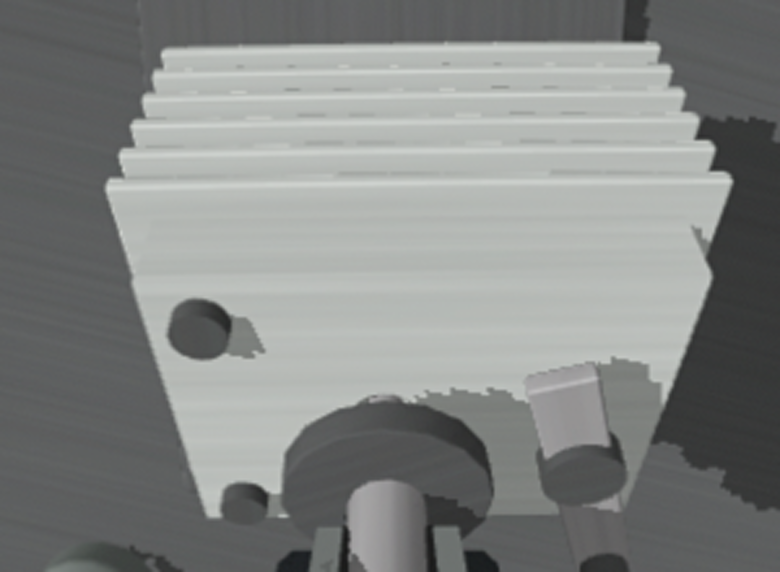

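View pics/s11.png

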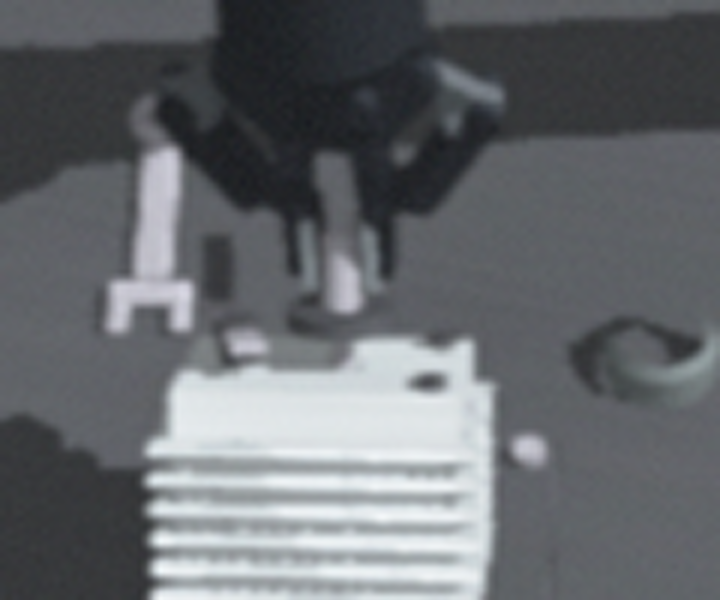

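```bash

python3 -m crank '{"slide":[[0,0,0],[0,0,0],[0,0,0],[0,0,0],[0,0,0],[0,0,0],[0,0,0],[0,0,0]],"roll":[0,0,0,0,0,0,0,0],"grip":[0.02,0.024,0.026,0.026,0.026,0.026,0.026,0.026]}' 20; python3 st.py
python3 - <<'E'
from h import *
p=get_image("wrist");save(p,"w12.png",(130,50,430,350),2)
E
```

```text
time_s: 17.2
position: [0.5167, -0.1552, 0.1504]
tool_rot: [[0.971, 0.239, 0.0], [0.239, -0.971, 0.0], [0.0, 0.0, -1.0]]
ft_force: [0.1, -0.0, 0.3]
grip_width: 0.0262
t 17.2 grasp in head [ 0.73  0.2  48.26] depth 70.44 F head [ 0.3 -0.1  0.2] grip 0.0262
```

View pics/w12.png

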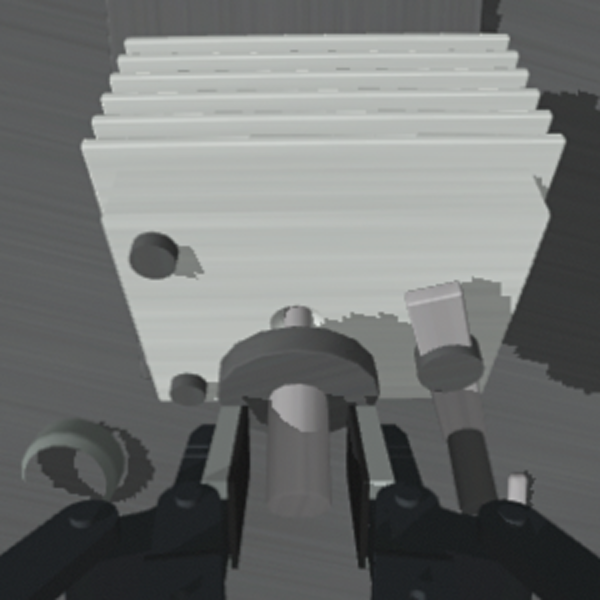

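```bash

python3 -m crank '{"slide":[[0.001,0,0.0017],[0.002,0,0.0035],[0.003,0,0.0052],[0.004,0,0.0069],[0.005,0,0.0087],[0.0055,0,0.0095],[0.006,0,0.0104],[0.006,0,0.0104]],"roll":[0,0,0,0,0,0,0,0],"grip":[0.025,0.025,0.025,0.025,0.025,0.025,0.025,0.025]}' 20; python3 st.py
python3 - <<'E'
from h import *
p=get_image("wrist");save(p,"w13.png",(130,50,430,350),2)
E
```

```text
time_s: 18.05
position: [0.5225, -0.1537, 0.1399]
tool_rot: [[0.971, 0.239, -0.0], [0.239, -0.971, 0.0], [-0.0, -0.0, -1.0]]
ft_force: [0.2, 0.4, 0.3]
grip_width: 0.025
t 18.05 grasp in head [ 0.68  0.24 36.14] depth 82.56 F head [0.4 0.3 0.1] grip 0.025
```

View pics/w13.png

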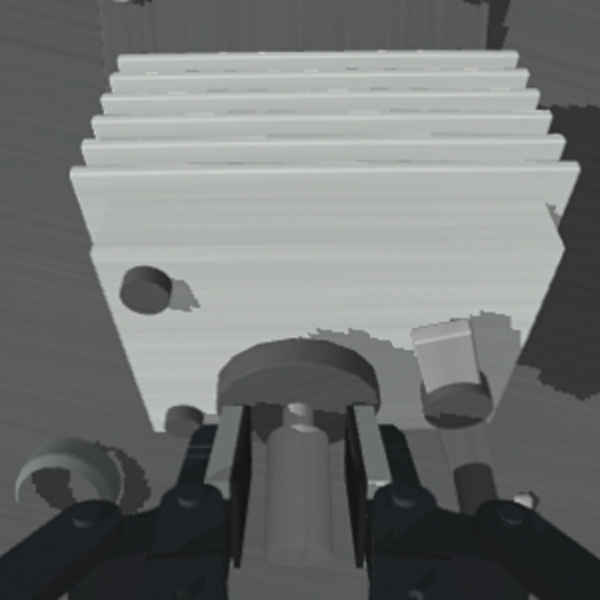

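```bash

python3 -m crank '{"slide":[[0.0005,0,0.0009],[0.001,0,0.0017],[0.0015,0,0.0026],[0.002,0,0.0035],[0.0025,0,0.0043],[0.0028,0,0.0048],[0.0028,0,0.0048],[0.0028,0,0.0048]],"roll":[0,0,0,0,0,0,0,0],"grip":[0.025,0.025,0.025,0.025,0.025,0.025,0.025,0.025]}' 20; python3 st.py
```

```text
time_s: 18.9
position: [0.5252, -0.1531, 0.1351]
tool_rot: [[0.971, 0.239, -0.0], [0.239, -0.971, 0.0], [-0.0, -0.0, -1.0]]
ft_force: [0.0, 0.4, 1.9]
grip_width: 0.0252
t 18.9 grasp in head [ 0.69  0.22 30.64] depth 88.06 F head [1.  0.4 1.6] grip 0.0252
```

```bash

python3 -m crank '{"slide":[[0.00025,0,0.0004],[0.0005,0,0.0009],[0.0005,0,0.0009],[0.0005,0,0.0009],[0.0005,0,0.0009],[0.0005,0,0.0009],[0.0005,0,0.0009],[0.0005,0,0.0009]],"roll":[0,0,0,0,0,0,0,0],"grip":[0.025,0.025,0.025,0.025,0.025,0.025,0.025,0.025]}' 20; python3 st.py
```

```text
time_s: 19.7
position: [0.5256, -0.153, 0.1343]
tool_rot: [[0.971, 0.239, -0.0], [0.239, -0.971, 0.0], [-0.0, -0.0, -1.0]]
ft_force: [-1.4, 0.8, 2.8]
grip_width: 0.0253
t 19.7 grasp in head [ 0.68  0.2  29.66] depth 89.04 F head [0.4 1.1 3.1] grip 0.0253
```

```bash

python3 -m crank '{"slide":[[0.00025,0,0.0004],[0.0005,0,0.0009],[0.0005,0,0.0009],[0.0005,0,0.0009],[0.0005,0,0.0009],[0.0005,0,0.0009],[0.0005,0,0.0009],[0.0005,0,0.0009]],"roll":[0,0,0,0,0,0,0,0],"grip":[0.025,0.025,0.025,0.025,0.025,0.025,0.025,0.025]}' 20; python3 st.py
python3 - <<'E'
from h import *
p=get_image("wrist");save(p,"w14.png",(180,150,380,350),3)
p=get_image("scene");save(p,"s14.png",(190,130,310,230),6)
E
```

```text
time_s: 20.5
position: [0.5261, -0.1529, 0.1334]
tool_rot: [[0.971, 0.239, -0.0], [0.239, -0.971, 0.0], [-0.0, -0.0, -1.0]]
ft_force: [-1.0, 1.5, 2.0]
grip_width: 0.025
t 20.5 grasp in head [ 0.68  0.2  28.63] depth 90.07 F head [0.4 1.7 2.1] grip 0.025
```

View pics/w14.png

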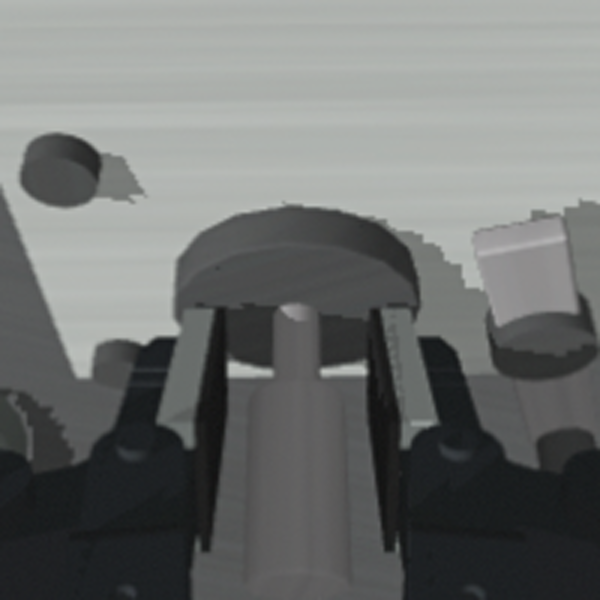

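View pics/s14.png

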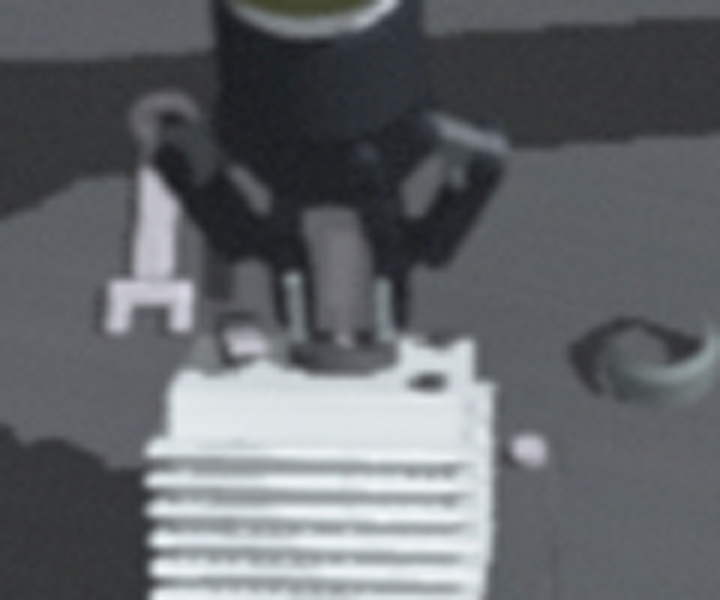

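```bash

python3 -m crank '{"slide":[[0.00025,0,0.0004],[0.0005,0,0.0009],[0.0005,0,0.0009],[0.0005,0,0.0009],[0.0005,0,0.0009],[0.0005,0,0.0009],[0.0005,0,0.0009],[0.0005,0,0.0009]],"roll":[0,0,0,0,0,0,0,0],"grip":[0.025,0.025,0.025,0.025,0.025,0.025,0.025,0.025]}' 20; python3 st.py
```

```text
time_s: 21.4
position: [0.5265, -0.1528, 0.1329]
tool_rot: [[0.971, 0.239, -0.0], [0.239, -0.971, -0.0], [-0.0, 0.0, -1.0]]
ft_force: [-2.6, 1.3, 5.5]
grip_width: 0.025
t 21.4 grasp in head [ 0.73  0.15 28.01] depth 90.69 F head [0.9 1.9 5.9] grip 0.025
```

```bash

python3 -m crank '{"slide":[[0.00025,0,0.0004],[0.0005,0,0.0009],[0.0005,0,0.0009],[0.0005,0,0.0009],[0.0005,0,0.0009],[0.0005,0,0.0009],[0.0005,0,0.0009],[0.0005,0,0.0009]],"roll":[0,0,0,0,0,0,0,0],"grip":[0.025,0.025,0.025,0.025,0.025,0.025,0.025,0.025]}' 20; python3 st.py
```

```text
time_s: 22.2
position: [0.5268, -0.1527, 0.1325]
tool_rot: [[0.971, 0.239, -0.0], [0.239, -0.971, -0.001], [-0.0, 0.001, -1.0]]
ft_force: [-5.1, 0.9, 11.1]
grip_width: 0.0247
t 22.2 grasp in head [ 0.87  0.17 27.53] depth 91.17 F head [ 1.4  2.1 12. ] grip 0.0247
```

```bash

python3 -m crank '{"slide":[[0.00025,0,0.0004],[0.0005,0,0.0009],[0.0005,0,0.0009],[0.0005,0,0.0009],[0.0005,0,0.0009],[0.0005,0,0.0009],[0.0005,0,0.0009],[0.0005,0,0.0009]],"roll":[0,0,0,0,0,0,0,0],"grip":[0.025,0.025,0.025,0.025,0.025,0.025,0.025,0.025]}' 20; python3 st.py
python3 - <<'E'
from h import *
p=get_image("wrist");save(p,"w15.png",(180,150,380,350),3)
p=get_image("top");save(p,"t15.png",(280,190,360,260),8)
E
```

```text
time_s: 23.0
position: [0.5271, -0.1527, 0.1322]
tool_rot: [[0.971, 0.24, -0.0], [0.24, -0.971, -0.001], [-0.0, 0.001, -1.0]]
ft_force: [-8.0, 1.8, 14.7]
grip_width: 0.025
t 23.0 grasp in head [ 0.99  0.16 27.11] depth 91.59 F head [ 1.   3.6 16.4] grip 0.025
```

View pics/w15.png

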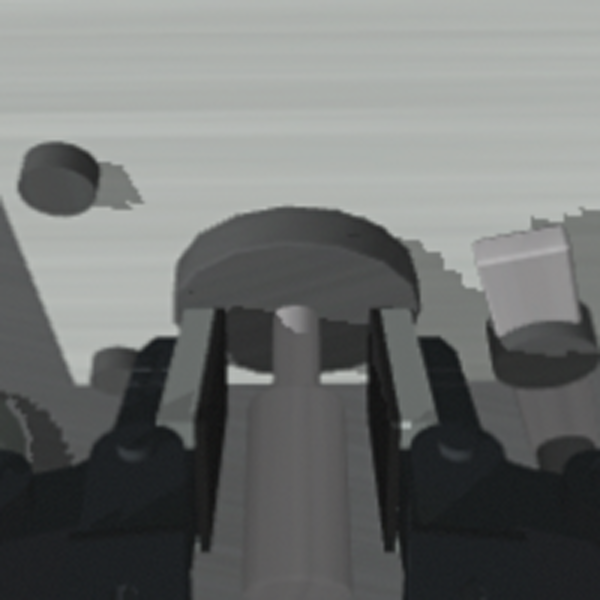

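```bash

python3 -m crank '{"slide":[[-0.002,0,-0.0035],[-0.005,0,-0.0087],[-0.01,0,-0.0173],[-0.015,0,-0.026],[-0.02,0,-0.0346],[-0.027,0,-0.0468],[-0.035,0,-0.0606],[-0.035,0,-0.0606]],"roll":[0,0,0,0,0,0,0,0],"grip":[0.028,0.028,0.028,0.028,0.028,0.028,0.028,0.028]}' 20; python3 st.py
python3 - <<'E'
from h import *
p=get_image("wrist");save(p,"w16.png",(180,80,380,250),3.5);np.save("w16.npy",p,allow_pickle=True)
p=get_image("scene");save(p,"s16.png",(190,130,310,230),6);np.save("s16.npy",p,allow_pickle=True)
E
```

```text
time_s: 23.9
position: [0.4935, -0.1615, 0.1937]
tool_rot: [[0.971, 0.239, 0.003], [0.239, -0.971, -0.002], [0.003, 0.003, -1.0]]
ft_force: [-0.0, -1.1, 0.2]
grip_width: 0.0282
t 23.9 grasp in head [ 1.56 -0.34 97.74] depth 20.96 F head [-0.2 -1.   0.3] grip 0.0282
```

View pics/w16.png

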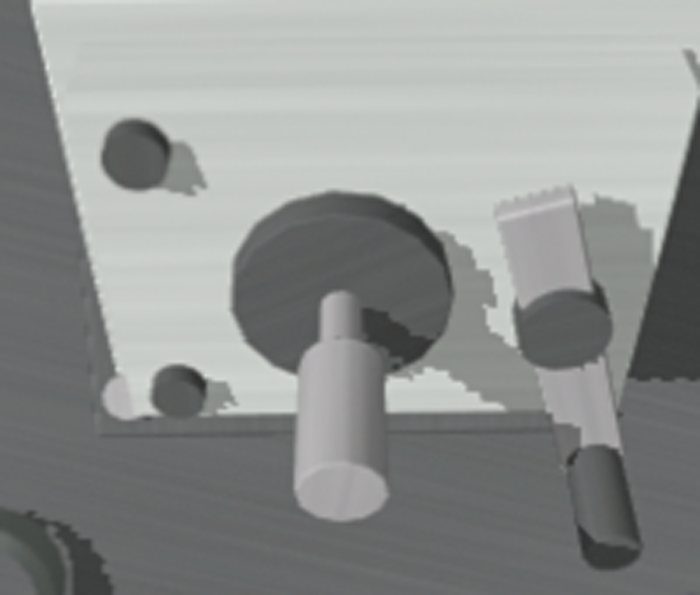

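View pics/s16.png

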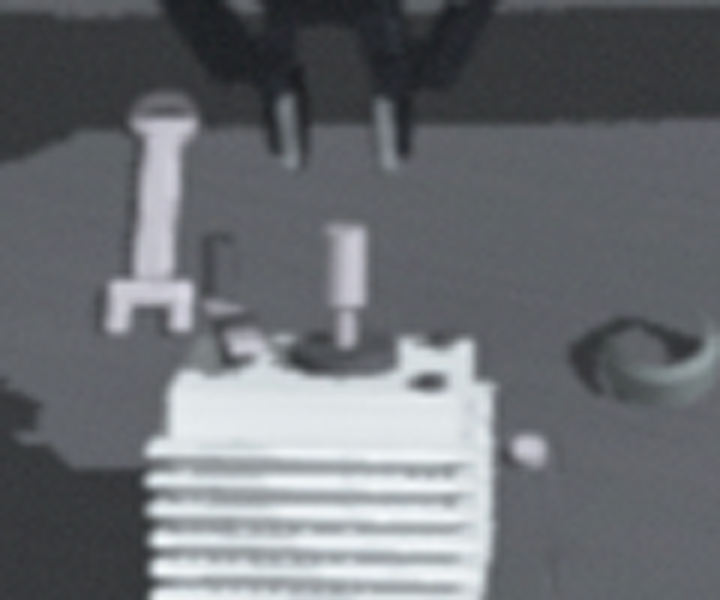

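```bash
python3 - <<'E'
from h import *
p=np.load("w16.npy",allow_pickle=True).item();s=np.load("s16.npy",allow_pickle=True).item();H=np.load("head.npy");R=Rh(H[3])
t=np.linspace(0,2*np.pi,90)
def px(q,X,o,f): return (proj(q,H[:3]+np.array(X)@R.T)-o)*f
print("check bolts",px(p,[[.03,.036,.005],[-.03,.036,.005]],[180,80],3.5).round())
for g in (0,.002,.004):
    lo=[[.022*np.cos(a),.022*np.sin(a),g] for a in t];hi=[[.022*np.cos(a),.022*np.sin(a),g+.008] for a in t]
    a=px(p,lo,[180,80],3.5);b=px(p,hi,[180,80],3.5);c=px(p,[[0,0,g+.008]],[180,80],3.5)
    print(g,"lo min v",a[:,1].min().round(),"hi v",b[:,1].min().round(),b[:,1].max().round(),"u",b[:,0].min().round(),b[:,0].max().round(),c.round(),"rod/handle base",px(p,[[0,0,.0255]],[180,80],3.5).round())
    a=px(s,lo,[190,130],6);b=px(s,hi,[190,130],6);print("  scene",a[:,1].max().round(),b[:,1].min().round(),b[:,0].min().round(),b[:,0].max().round())
E
```

```text
check bolts [[134. 155.]
 [175. 395.]]
0 lo min v 176.0 hi v 202.0 378.0 u 227.0 456.0 [[341. 297.]] rod/handle base [[341. 360.]]
  scene 379.0 328.0 284.0 397.0
0.002 lo min v 183.0 hi v 209.0 385.0 u 226.0 456.0 [[341. 304.]] rod/handle base [[341. 360.]]
  scene 374.0 323.0 284.0 397.0
0.004 lo min v 189.0 hi v 216.0 392.0 u 225.0 457.0 [[341. 311.]] rod/handle base [[341. 360.]]
  scene 369.0 318.0 284.0 397.0
```

```bash
python3 - <<'E'
from h import *
p=np.load("w16.npy",allow_pickle=True).item()
save(p,"w16d.png",(190,80,370,230),4.4)
save(p,"w16k.png",(310,120,380,250),4.5)
E
```

```text
(no output)
```

View pics/w16d.png

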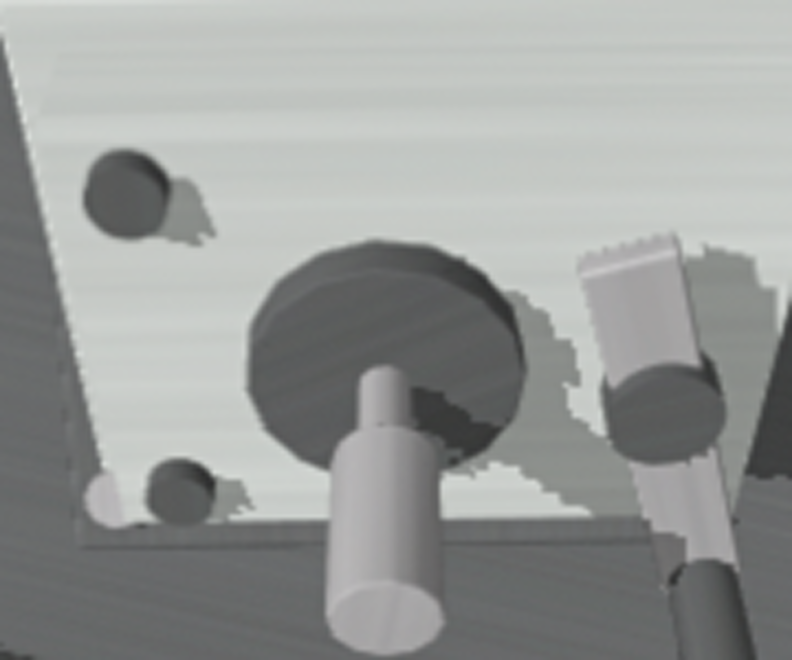

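```bash
python3 - <<'E'
from h import *
p1,p2,p3=[np.load(f"{n}.npy",allow_pickle=True).item() for n in ("w1","w7","w16")]
def C(x,y,f): return lambda u,v:(x+(u+.5)/f-.5,y+(v+.5)/f-.5)
c1,c2,c3=C(205,60,3.3),C(200,70,4.5),C(190,80,4.4)
L=np.array([[0,0,0],[30,36,5],[-30,36,5]])/1000.
U1=np.array([c1(256,341),c1(113,250),c1(130,424)]);U2=np.array([c2(356,243),c2(162,111),c2(192,366)]);U3=np.array([c3(125,193),c3(180,492)])
def edge(v,p,pts):
    X=v[:3]+np.array([[-.04,.047,0],[-.04,-.062,0]])@Rh(v[3]).T; q=proj(p,X)
    k=(q[1,1]-q[0,1])/(q[1,0]-q[0,0])
    return [q[0,1]+k*(a[0]-q[0,0])-a[1] for a in pts]
def res(v):
    X=v[:3]+L@Rh(v[3]).T
    return np.concatenate([(proj(p1,X)-U1).ravel(),(proj(p2,X)-U2).ravel(),(proj(p3,X[1:])-U3).ravel(),edge(v,p1,[c1(80,442),c1(400,445)]),edge(v,p2,[c2(150,396),c2(450,396)]),edge(v,p3,[c3(250,521),c3(560,518)])])
s=least_squares(res,[.537,-.151,.123,.24],loss="soft_l1")
print(s.x,np.degrees(s.x[3]));print(np.round(res(s.x),1))
H=s.x;np.save("head2.npy",H);R=Rh(H[3])
t=np.linspace(0,2*np.pi,90)
px=lambda X:(proj(p3,H[:3]+np.array(X)@R.T)-[190,80])*4.4
for g in (0,.003):
    lo=px([[.022*np.cos(a),.022*np.sin(a),g] for a in t]);b=px([[.022*np.cos(a),.022*np.sin(a),g+.008] for a in t])
    print(g,lo[:,1].min().round(),b[:,1].min().round(),b[:,1].max().round(),b[:,0].min().round(),b[:,0].max().round(),"obs 240 270 475 248 525")
for th in (0,.1,.2):
    a=np.pi/2-1.4+th+np.pi
    print(th,px([[.042*np.cos(a),-.042+.042*np.sin(a),z] for z in (.0105,.0405)]).round(), px([[-.028*np.cos(a),-.042-.028*np.sin(a),.0145]]).round())
E
```

```text
[ 0.53972469 -0.14984165  0.12775361  0.24200818] 13.866047387420295
[ 0.4 -0.5  0.1  1.1 -0.5  1.   0.4 -1.1  0.3  0.1 -0.4  0.9  0.2  0.5
 -0.7  1.4 -1.3  0.5 -1.1 -0.6 -1.  -0.3]
0 221.0 254.0 475.0 241.0 530.0 obs 240 270 475 248 525
0.003 233.0 267.0 488.0 240.0 531.0 obs 240 270 475 248 525
0 [[667. 564.]
 [693. 705.]] [[662. 248.]]
0.1 [[691. 560.]
 [719. 701.]] [[641. 252.]]
0.2 [[715. 555.]
 [746. 696.]] [[621. 257.]]
```

View pics/w16k.png

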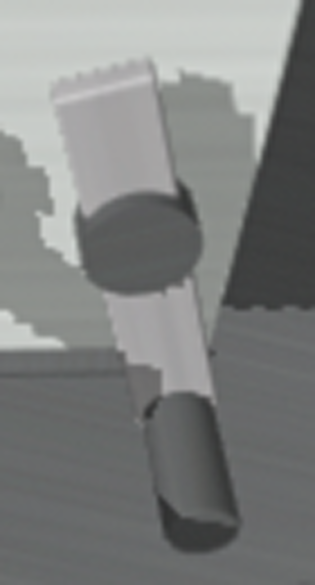

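```bash
cat > kp.py <<'E'
from h import *
H=np.load("head2.npy");H[2]-=.001;R=Rh(H[3])
yaw=H[3]-np.radians(37.7);m=np.array([np.cos(yaw),np.sin(yaw),0]);ty=np.array([np.sin(yaw),-np.cos(yaw),0])
def tcp(th,gap=0.,dip=.015):
    a=np.pi/2-1.4+th+np.pi
    T=H[:3]+R@np.array([.042*np.cos(a),-.042+.042*np.sin(a),.0405])
    return T-m*(.011+.0056+gap)-[0,0,dip]
def rel(A,B): d=B-A; return np.round([d@m,d@ty,-d[2]],4)
E
python3 - <<'E'
from kp import *
s=observe();c=s["position"];tr=np.array(s["tool_rot"])
S=tcp(.12,.007)
print("yaw",np.degrees(yaw),"start",S,"now",c)
d=S-c;print("in current tool", tr.T@d)
print("roll",-(yaw-np.arctan2(tr[1,0],tr[0,0])))
for th in np.arange(.12,1.5,.1): print(round(th,2),rel(S,tcp(th)),tcp(th).round(4))
E
```

```text
yaw -23.833952612579708 start [ 0.47759821 -0.20597627  0.12670931] now [ 0.49356089 -0.16102125  0.19171869]
in current tool [-0.02629587  0.03979671  0.0650133 ]
roll 0.6573940189270202
0.12 [ 0.007 -0.    -0.   ] [ 0.484  -0.2088  0.1267]
0.22 [ 0.0104  0.0024 -0.0007] [ 0.4861 -0.2124  0.1274]
0.32 [ 0.0139  0.0044 -0.0016] [ 0.4885 -0.2157  0.1283]
0.42 [ 0.0176  0.0061 -0.0027] [ 0.4912 -0.2187  0.1294]
0.52 [ 0.0214  0.0075 -0.0039] [ 0.4941 -0.2215  0.1306]
0.62 [ 0.0252  0.0084 -0.0053] [ 0.4973 -0.2239  0.1321]
0.72 [ 0.0291  0.009  -0.0069] [ 0.5006 -0.226   0.1336]
0.82 [ 0.0329  0.0091 -0.0086] [ 0.504  -0.2276  0.1353]
0.92 [ 0.0367  0.0089 -0.0104] [ 0.5076 -0.229   0.1371]
1.02 [ 0.0404  0.0083 -0.0123] [ 0.5112 -0.2299  0.139 ]
1.12 [ 0.0439  0.0072 -0.0143] [ 0.5149 -0.2304  0.141 ]
1.22 [ 0.0473  0.0058 -0.0164] [ 0.5185 -0.2304  0.1431]
1.32 [ 0.0505  0.0041 -0.0184] [ 0.5222 -0.2301  0.1451]
1.42 [ 0.0535  0.0019 -0.0205] [ 0.5257 -0.2294  0.1472]
```

```bash

python3 -m crank '{"slide":[[-0.01,0.01,-0.01],[-0.02,0.025,-0.01],[-0.0263,0.04,-0.01],[-0.0263,0.04,-0.01],[-0.0263,0.04,0],[-0.0263,0.04,0.015],[-0.0263,0.04,0.03],[-0.0263,0.04,0.03]],"roll":[0.1,0.25,0.4,0.55,0.657,0.657,0.657,0.657],"grip":[0.02,0,0,0,0,0,0,0]}' 20
python3 - <<'E'
from kp import *
p=get_image("wrist");save(p,"w17.png",(130,100,430,400),2)
s=observe();c=s["position"];tr=np.array(s["tool_rot"]);print(c,np.degrees(np.arctan2(tr[1,0],tr[0,0])),s["grip_width"],tr.T@(tcp(.12,.007)-c))
E
```

```text
time_s: 24.8
position: [0.4769, -0.2054, 0.1592]
tool_rot: [[0.915, -0.403, -0.004], [-0.403, -0.915, 0.003], [-0.005, -0.001, -1.0]]
ft_force: [0.5, -0.3, 0.5]
grip_width: 0.0
[ 0.47742077 -0.20573081  0.16044005] -23.782272458602108 -0.00011516934064457737 [0.00034459 0.00017357 0.0337299 ]
```

View pics/w17.png

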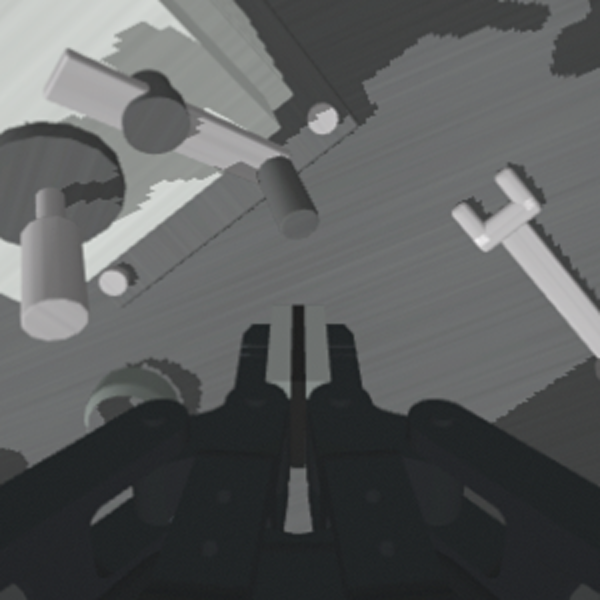

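```bash

python3 -m crank '{"slide":[[0,0,0.01],[0,0,0.02],[0,0,0.03],[0,0,0.0335],[0,0,0.0335],[0,0,0.0335],[0,0,0.0335],[0,0,0.0335]],"roll":[0,0,0,0,0,0,0,0],"grip":[0,0,0,0,0,0,0,0]}' 20
python3 - <<'E'
from kp import *
p=get_image("wrist");save(p,"w18.png",(130,100,430,400),2)
s=observe();c=s["position"];tr=np.array(s["tool_rot"]);print(c,s["ft_force"],tr.T@(tcp(.12,.007)-c))
E
```

```text
time_s: 25.65
position: [0.4778, -0.2061, 0.1282]
tool_rot: [[0.915, -0.403, 0.001], [-0.403, -0.915, -0.0], [0.001, 0.0, -1.0]]
ft_force: [-0.8, 0.8, -0.6]
grip_width: -0.0001
[ 0.47775154 -0.20609542  0.12809624] [ 0.50382766 -1.05086921 -0.54558355] [-1.89100012e-04 -4.73388693e-05  1.38682856e-03]
```

View pics/w18.png

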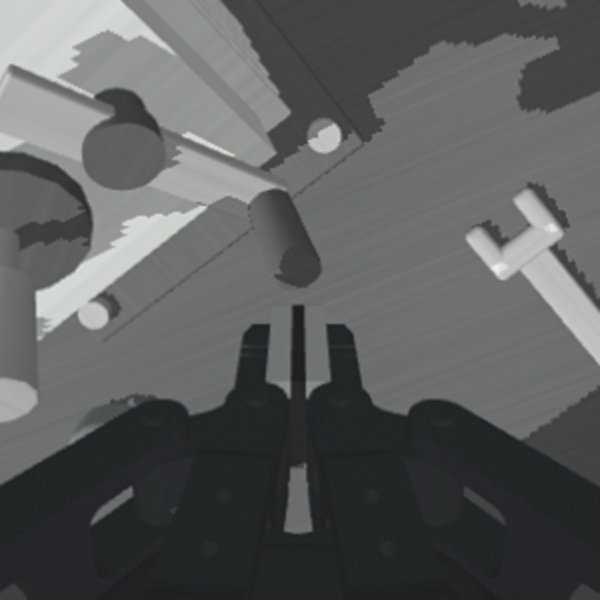

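```bash

python3 -m crank '{"slide":[[0.007,0,0],[0.0104,0.0024,-0.0007],[0.0139,0.0044,-0.0016],[0.0176,0.0061,-0.0027],[0.0214,0.0075,-0.0039],[0.0252,0.0084,-0.0053],[0.0291,0.009,-0.0069],[0.0291,0.009,-0.0069]],"roll":[0,0,0,0,0,0,0,0],"grip":[0,0,0,0,0,0,0,0]}' 20
python3 - <<'E'
from kp import *
p=get_image("wrist");save(p,"w19.png",(130,100,430,400),2)
s=observe();c=s["position"];tr=np.array(s["tool_rot"]);print(c,s["ft_force"],tr.T@(tcp(.72)-c))
E
```

```text
time_s: 26.5
position: [0.5014, -0.2265, 0.1351]
tool_rot: [[0.915, -0.403, 0.001], [-0.403, -0.915, -0.001], [0.002, 0.0, -1.0]]
ft_force: [-0.4, -0.1, 0.7]
grip_width: 0.0001
[ 0.50130811 -0.22625714  0.13500649] [-0.3291612   0.20206192  0.4714304 ] [-8.03370167e-04  1.80074427e-05  1.38221538e-03]
```

View pics/w19.png

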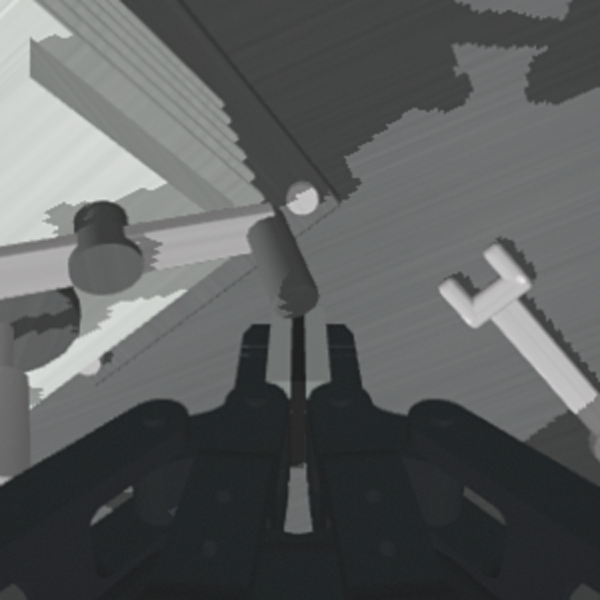

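```bash

python3 -m crank '{"slide":[[0.0038,0.0001,-0.0017],[0.0076,-0.0001,-0.0035],[0.0113,-0.0007,-0.0054],[0.0148,-0.0018,-0.0074],[0.0182,-0.0032,-0.0095],[0.0205,-0.0042,-0.0108],[0.0205,-0.0042,-0.0108],[0.0205,-0.0042,-0.0108]],"roll":[0,0,0,0,0,0,0,0],"grip":[0,0,0,0,0,0,0,0]}' 20
python3 - <<'E'
from kp import *
p=get_image("wrist");save(p,"w20.png",(130,100,430,400),2)
s=observe();c=s["position"];tr=np.array(s["tool_rot"]);print(c,s["ft_force"],tr.T@(tcp(1.4)-c))
E
```

```text
time_s: 27.35
position: [0.5215, -0.2304, 0.1457]
tool_rot: [[0.915, -0.403, 0.001], [-0.403, -0.915, -0.0], [0.001, -0.0, -1.0]]
ft_force: [0.1, 0.7, 0.8]
grip_width: -0.0001
[ 0.52143326 -0.23041834  0.1456826 ] [-0.48337157 -0.29022122 -0.07034937] [ 0.00292061 -0.00224797 -0.00114166]
```

View pics/w20.png

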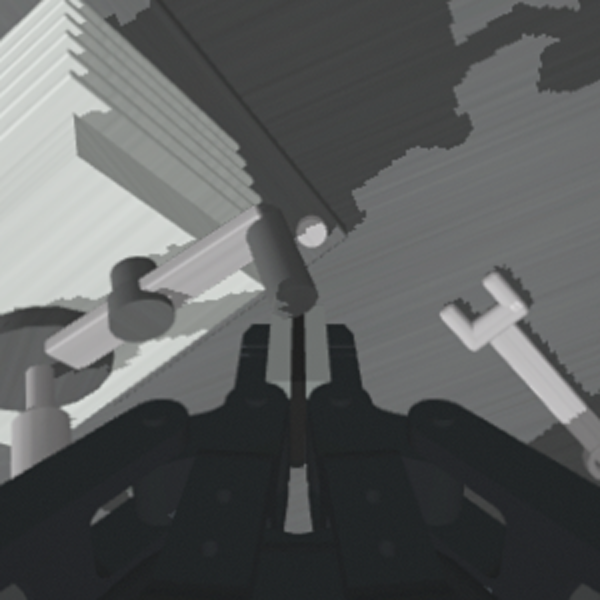

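```bash

python3 -m crank '{"slide":[[0.001,-0.0008,-0.0005],[0.002,-0.0015,-0.001],[0.003,-0.0022,-0.0013],[0.0042,-0.0031,-0.002],[0.0042,-0.0031,-0.002],[0.0042,-0.0031,-0.002],[0.0042,-0.0031,-0.002],[0.0042,-0.0031,-0.002]],"roll":[0,0,0,0,0,0,0,0],"grip":[0,0,0,0,0,0,0,0]}' 20
python3 - <<'E'
from kp import *
s=observe();c=s["position"];tr=np.array(s["tool_rot"]);print(c,R.T@s["ft_force"],tr.T@(tcp(1.4)-c))
E
```

```text
time_s: 28.2
position: [0.5261, -0.2293, 0.1475]
tool_rot: [[0.915, -0.403, -0.0], [-0.403, -0.915, 0.0], [-0.0, 0.0, -1.0]]
ft_force: [-5.4, -1.0, 0.6]
grip_width: 0.0005
[ 0.52608356 -0.22931213  0.1475031 ] [-4.40961632  0.34504626  3.24023086] [-0.00088947  0.00064007  0.00067572]
```

```bash

python3 -m crank '{"slide":[[0.0008,-0.0006,-0.0003],[0.0016,-0.0012,-0.0006],[0.0016,-0.0012,-0.0006],[0.0016,-0.0012,-0.0006],[0.0016,-0.0012,-0.0006],[0.0016,-0.0012,-0.0006],[0.0016,-0.0012,-0.0006],[0.0016,-0.0012,-0.0006]],"roll":[0,0,0,0,0,0,0,0],"grip":[0,0,0,0,0,0,0,0]}' 20
python3 - <<'E'
from kp import *
s=observe();c=s["position"];tr=np.array(s["tool_rot"]);print(c,R.T@s["ft_force"],tr.T@(tcp(1.4)-c))
E
```

```text
time_s: 29.0
position: [0.5267, -0.229, 0.1476]
tool_rot: [[0.915, -0.404, -0.004], [-0.404, -0.915, 0.0], [-0.004, 0.001, -1.0]]
ft_force: [-10.9, -2.1, 0.8]
grip_width: 0.0003
[ 0.5267371  -0.22895364  0.14759436] [-9.17821835  0.60501373  6.19366827] [-0.00133985  0.00123123  0.00077312]
```

```bash

python3 -m crank '{"slide":[[-0.005,0.003,0],[-0.015,0.005,0],[-0.03,0.005,-0.005],[-0.05,0.005,-0.03],[-0.06,0.005,-0.06],[-0.06,0.005,-0.09],[-0.06,0.005,-0.1],[-0.06,0.005,-0.1]],"roll":[0,0,-0.1,-0.25,-0.4,-0.55,-0.657,-0.657],"grip":[0,0,0,0,0,0,0,0]}' 20
python3 - <<'E'
from kp import *
p=get_image("wrist");save(p,"w21.png",(150,0,450,250),2.6)
save(p,"w21f.png")
np.save("w21.npy",p,allow_pickle=True)
q=get_image("scene");save(q,"s21.png",(190,130,310,230),6)
q=get_image("top");save(q,"t21.png",(130,170,390,330),3)
s=observe();print(s["position"],s["ft_force"],s["time_s"])
E
```

```text
time_s: 29.8
position: [0.4716, -0.2093, 0.2499]
tool_rot: [[0.971, 0.24, 0.004], [0.24, -0.971, -0.002], [0.003, 0.003, -1.0]]
ft_force: [-0.7, 0.4, 0.2]
grip_width: -0.0001
[ 0.47093449 -0.20891494  0.24721995] [0.0060719  0.57582814 0.18250174] 29.95
```

View pics/w21.png

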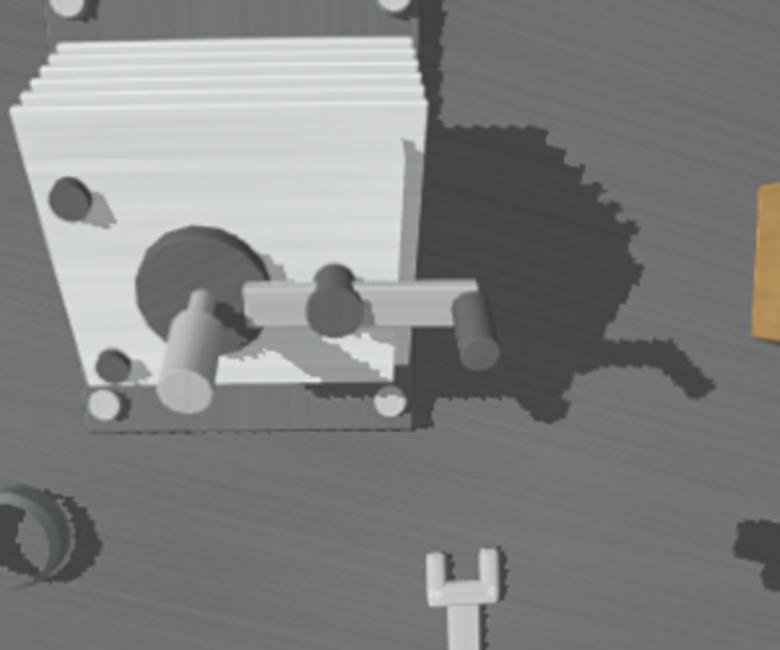

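View pics/s21.png

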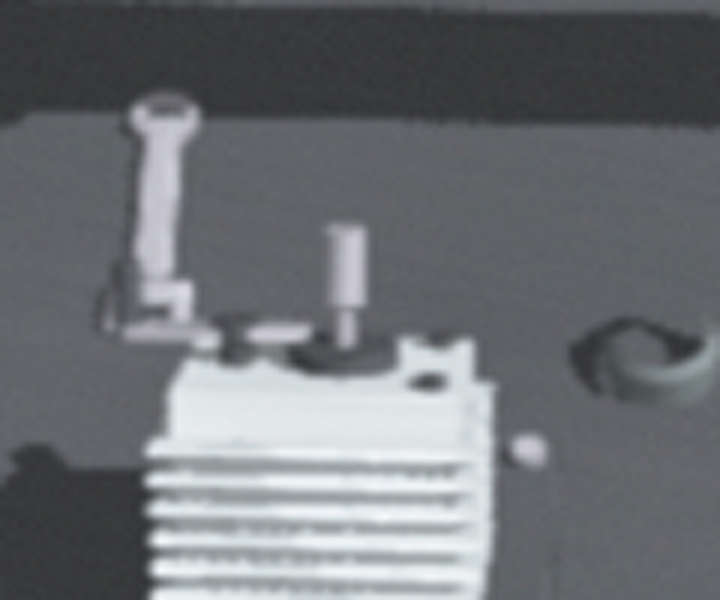

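View pics/t21.png

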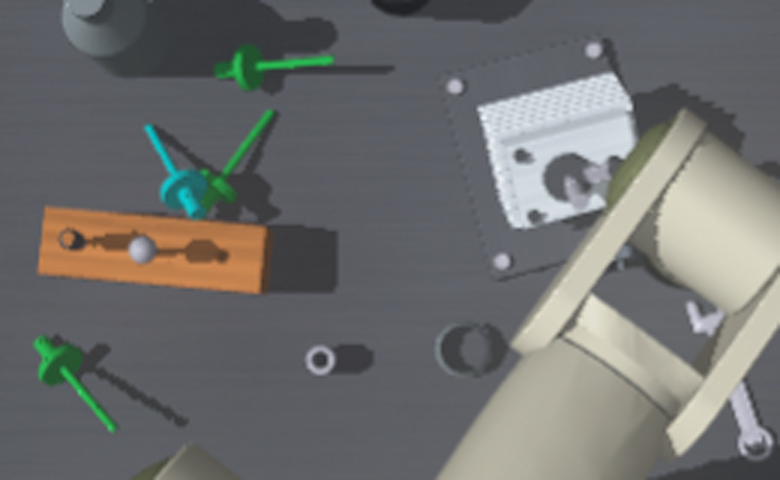

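```bash
python3 - <<'E'
from h import *
p=np.load("w16.npy",allow_pickle=True).item();s=np.load("s16.npy",allow_pickle=True).item();H=np.load("head2.npy");R=Rh(H[3])
w=np.load("w21.npy",allow_pickle=True).item()
for z in (52,55.5,59):
    X=H[:3]+np.array([[0,0,z/1e3],[0,0,.008]])@R.T
    print(z,((proj(p,X)-[190,80])*4.4).round(),((proj(w,X)-[150,0])*2.6).round(),((proj(s,X)-[190,130])*6).round())
print("obs w16 top (386,617); w21 top (185,391), s16 top (347,230)")
for th in (1.2,1.3,1.4):
    a=np.pi/2-1.4+th+np.pi
    X=H[:3]+np.array([[.042*np.cos(a),-.042+.042*np.sin(a),.0405],[-.028*np.cos(a),-.042-.028*np.sin(a),.0145]])@R.T
    print(th,((proj(w,X)-[150,0])*2.6).round())
E
```

```text
52 [[386. 595.]
 [386. 373.]] [[183. 378.]
 [201. 293.]] [[339. 232.]
 [340. 342.]]
55.5 [[386. 615.]
 [386. 373.]] [[182. 386.]
 [201. 293.]] [[339. 223.]
 [340. 342.]]
59 [[386. 637.]
 [386. 373.]] [[180. 394.]
 [201. 293.]] [[339. 214.]
 [340. 342.]]
obs w16 top (386,617); w21 top (185,391), s16 top (347,230)
1.2 [[475. 378.]
 [245. 288.]]
1.3 [[479. 366.]
 [244. 296.]]
1.4 [[482. 354.]
 [244. 304.]]
```

```bash
python3 -c "
from rig import close_job, observe
s=observe();print(s['time_s'],s['ft_force']);print(close_job())"
```

```text
29.95 [0.0060719  0.57582814 0.18250174]
the job is handed in; nothing more can be done
None
```

I handed the job in at about 30 s, with the gripper clear of everything. The steel gauge stands on the piston, its collar is down on the head's face, and the keeper is shut over the rim.

- **Getting the tilt:** The moves only let me turn the tool about its own axis. I got the rod to about 29° by pivoting it in a light grip against the rim of the stand's hole.
- **Rod:** It bottomed about 69.5 mm down with about 14 N, well under the piston's 35 N. I held it there for about 0.8 s at 9–14 N. After I let go, the handle's top showed at about 55.5 mm above the face, which agrees with that depth.
- **Collar:** It slid at about 3 N or less, then met a firm stop that I pressed to about 16 N. Its shadow and the finger height agree with it lying on the face, and the keeper swung over it freely.
- **Keeper:** The force rose to 11 N at its hard stop. In the last picture the post and the arm lie where 1.4 rad puts them.
- **Check that disagreed:** The wrist picture on its own could not rule out the collar sitting 1–2 mm above the face, because the camera fit was off by about that much. I relied on the force, the finger height and the keeper's clearance instead.
- **Look-alikes:** The green and turquoise look-alikes stood free on their tips and fell over in the first two seconds, before the arm came near them. I did not touch them. The last pictures showed nothing else disturbed, though they did not cover the whole bench.

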